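# Latch the dry-storage case shut

## Task

The clear hood of the dry-storage case stands loose on its gasket. Hook the claw of its draw latch over the keeper bar on the hood, then swing the lever down over centre until it lies fully home against the case and holds the hood sealed. Let go, and leave the beaker and the dish in front of the case where they stand.

Things in the scene. Friction and masses are not known exactly. Their poses are not given: they have to be found in the camera images.
- case: The dry-storage case, fixed to the bench: white base 150 mm deep (x), 210 mm wide (y), 124 mm high; on it a clear hood to 290 mm, front flush. Origin at the centre of the underside; x level into the case, y level along the front to the left (seen by one who faces it), z up. On the hood's front a black bow handle (100 mm wide, 38 mm out, 262 mm up) overhangs the latch: come in from the front, tool tilted 30 to 45 degrees.
- latch_pivot (a point): Centre of the lever's pivot pin, at mid-front of the case, 22 mm in front of its flat front face, 110 mm above the worktop. Axes are the case's. To the left of the case a tall bench homogeniser on its rod stand (over 530 mm) is fixed straight ahead of the robot, from 0.4 m out: pass over or in front of it. A wash bottle and an amber bottle stand close to the right of the case.
- keeper (a point): Centre of the keeper bar: level steel bar 7 mm thick, 34 mm long (along y), held by two ears on the hood, 20 mm in front of the hood's front (16 mm free behind it), straight above the lever's pivot: 40 mm above it with the hood fully down, about 47 mm while the hood stands loose on its springy gasket, under 43.5 mm once the latch has drawn it down. Axes as the case's.
- lever_press (a point): Point on the middle of the lever's pressing face, 65 mm from the pivot. Lever: steel strip 30 mm wide, 4 mm thick, reaching 95 mm from the pivot, the last 12 mm bent slightly up. The face lies 7 mm off the pivot's line, looks up while the lever is raised and away from the case when closed. Axes turn with the lever: -z from pivot to tip, -x out of the pressing face.
- claw_pivot (a point): Centre of the pin that joins the claw to the lever, 20 mm from the lever's pivot on the handle side, turning with the lever. Axes turn with the claw: z from this pin to the hook.
- claw_grip (a point): Middle of the claw, 50 mm from its pin; pinch it here across its side edges. Claw: steel channel 44 mm wide (y) over its side plates (10 mm deep), 69 mm from pin to hook end; the lever fits between the plates. It swings freely on its pin and at the start lies fallen outwards on the raised lever. Axes turn with it: z from pin to hook, y along the pin, x to the lip's side.
- claw_lip (a point): Lower edge of the hook's lip, mid-width (lip 24 mm wide, 4 mm thick; hook a U open towards the pin, 11 mm clear, 8 mm deep). With the lever raised as at the start, swing the claw towards the hood until the lip has passed over the bar and the claw's front plate leans on the bar; left there it stays by its weight while the lever is swung down.
- lever (a joint): Lever angle, rad: 0 closed (straight down against the case), 1.57 straight out, 1.9 to 2.25 at the start (tip out and up). Friction of 0.2 N m holds it where it is left. With the claw hooked the swing is stiff from about 1.2 down (up to some 8 N at 65 mm from the pivot), passes dead centre near 0.3, then pulls itself home to 0.
- claw (a joint): Angle of the claw on the lever, rad: about 0 when latched, 2.8 (a stop) when it lies on the raised lever. The claw leans outwards from upright by this value minus the lever's angle (negative: towards the hood).
- beaker: Empty glass beaker, 54 mm across, 68 mm high, standing free in front of the case, to the right; origin at the centre of its underside.
- dish: Covered dish, 90 mm across, 15 mm high, lying free in front of the case, to the left; origin at the centre of its underside.

How it is judged:
On the way, in this order (a step that is already met when the one before it is completed fails the run):
1. the claw's lip is over the keeper bar, on its hood side, while the lever is still raised (x of claw_lip in the frame of keeper between 0.003 and 0.02 m and z of claw_lip in the frame of keeper below 0.015 m and value of joint lever above 1.2 rad), for 0.2 s.
2. the lever is swung down past dead centre with the hook behind the bar (value of joint lever below 0.2 rad and x of claw_lip in the frame of keeper above 0.002 m and z of claw_lip in the frame of keeper below 0.002 m), for 0.2 s.
At the end, for the whole second after the job is handed in: The lever lies closed (within 0.12 rad of home) and still, the claw's lip is hooked behind the keeper bar (at least 2 mm on its hood side and no higher than its middle), and the hood is drawn down (keeper bar less than 43.5 mm above the lever's pivot) (value of joint lever below 0.12 rad and x of claw_lip in the frame of keeper above 0.002 m and z of claw_lip in the frame of keeper below 0.002 m and z of keeper in the frame of latch_pivot below 0.0435 m and velocity of joint lever between -0.05 and 0.05 rad/s); the robot touches nothing.
It fails at once if the beaker is shifted by more than 30 mm or tipped over (distance of beaker from where it was at the start of the episode above 0.03 m or angle between beaker's own z axis and vertical above 0.5 rad).
It fails at once if the dish is shifted by more than 30 mm or tipped over (distance of dish from where it was at the start of the episode above 0.03 m or angle between dish's own z axis and vertical above 0.5 rad).
It also fails if it takes over 56 s, if anything falls off the work surface, if the arm or the gripper's body presses on something with over 40 N, if the wrist force passes 120 N, or if a joint passes its speed limit or range.

## Robot

A 6-joint arm with a two-finger parallel gripper is mounted at the origin on a cart in front of the work surface, level with it; the furniture and walls round the work are solid. World frame = base frame: x ahead of the robot, y to its left, z up, the work surface at z = 0. Lengths are in m, angles in rad, forces in N, time in s.
With the tool pointing down it reaches from about 0.375 to 0.975 m from the base axis. Payload 3.8 kg.
Tool frame: the origin (TCP) lies on the centre line of the jaws, within the pads' length; the fingertips stand 25 mm ahead of it and the grasp point (between the pads) lies 6 mm ahead of it; z points along the fingers, x is the direction in which the jaws open and shut, and the axes are right-handed (so a half turn about z gives the same grasp; the last joint's range is limited). The gripper opens to 88 mm and grips with 3 to 60 N. Pads are 18 mm wide; open, the fingers measure 123 mm over their backs; the gripper's body (75 mm by 187 mm) begins 45 mm behind the grasp point.
Start: joints at [1.106, 0.264, 1.604, -0, 1.274, -0.037], TCP at [0.28, 0.614, 0.264] pointing down, gripper open.
Joint ranges: [-2.63, 2.63], [-0.94, 2.18], [0.31, 2.57], [-1.31, 4.45], [0, 2.66], [-2.55, 2.55]. Speed limits (rad/s): [2.57, 2.57, 3.14, 3.14, 3.14, 3.14].

## Interface

Orientations are given as a unit quaternion [w, x, y, z].
In Python, from station import state, camera, camera_params, sign_off gives the robot as it stands.
- The arm moves only by the tool move_arm, never from a script. Its argument "plan" is text: rows parted by semicolons, each of 7 numbers parted by spaces: the opening in per cent of the stroke, from 0 (shut) to 100 (fully open), then the shift along the tool's x, y, z in cm, then the turn, a rotation vector about the tool's x, y, z in degrees. In form: grip tx ty tz rx ry rz; .... A call has 1 to 12 rows; each row is the pose to reach, as a shift and turn from the pose commanded when the call began, along the tool's axes at that moment; what a row does not reach only later rows make up. A row lasts 1/10 s, in which the tool goes at most 50 mm and 8.59 degrees, less where a joint would pass 70% of its speed; a pose out of reach is approached as far as the arm can. A call with a gripper value outside its range is refused whole. The fingers move at their own pace and stop on an object; the grip force is fixed at half the most. Time passes only in rows, so rows that repeat a pose let the fingers close. It gives the time, the measured TCP pose, the force and the opening at its end, in the units of the state.
- state(): the state, without advancing time (a new reading comes with each control period).
- camera(name): name is "scene" or "side" or "wrist"; returns the picture (400x640x3 uint8, red, green, blue); there is no depth.
- camera_params(name): a dict with "fx", "fy", "cx", "cy" (pixels), "dist_coeffs" ([k1, k2, p1, p2, k3] as OpenCV has them; the pictures are not rectified), "world_to_cam" (4x4, takes a point from world to camera coordinates). Camera axes: x right, y up, looking along -z (the intrinsics and any distortion apply to the point x, -y, -z); pixel columns grow to the right and rows downward; lengths in m; the calibration is good to about 2 mm. A picture is of the moment at which its call begins: read the wrist's pose just before it. camera_params takes no time and is no camera call; for the wrist camera it gives the pose at the moment of the call.
- sign_off(): hands the job in, once; it reports no verdict.
The state is a dict: "clock": time; "joint_positions": joint angles; "dq": joint speeds; "effort": joint torques, N m; "ee_pos": TCP position; "tcp_rot": TCP orientation; "contact_force": force on the tool from outside, world axes, zero at the start; "wrist_torque": the same for the moment, N m; "finger_gap": finger opening in m.
Only numpy, scipy, OpenCV 4.12 (cv2) and the standard library are available. Lean on these libraries where they do the work, as an engineer would, in place of code of your own. Each camera call takes 0.05 s, during which the arm holds its last target.

## Working session

There is one attempt and no reset: what is moved stays moved. The work goes in short steps, Python scripts to look and compute and a tool call to move; the robot and the scene stay as the last step left them, time stands still between calls to the robot, and variables do not carry over. Pictures are saved under pics/ and viewed, and the job is handed in when it is done.

Besides the shell and the picture viewer there is one more tool, called after "Emit:" in YAML: its name, and indented under it one key for each argument. move_arm: Moves the arm, as the interface text tells. Its arguments: {"type":"object","properties":{"plan":{"type":"string"}},"required":["plan"]}

```bash
mkdir -p pics; ls; python3 - <<'E'
from station import *
import cv2,json
s=state();print(s)
for n in ["scene","side","wrist"]:
    p=camera_params(n);print(n,p)
    cv2.imwrite(f"pics/{n}0.png",camera(n)[:,:,::-1])
E
```

```text
pics
{'clock': 0.0, 'joint_positions': array([ 1.10613932e+00,  2.64729987e-01,  1.60536443e+00, -9.17004402e-06,
        1.27369496e+00, -3.69059655e-02]), 'dq': array([-0.00046862, -0.00024871, -0.00164593,  0.00140792,  0.00036549,
       -0.0014939 ]), 'effort': array([-2.29118254e-03, -5.02112603e+01, -3.56871951e+01,  7.25178584e-02,
        2.93620722e-02, -1.75826654e-04]), 'ee_pos': array([0.27972243, 0.61359573, 0.26240872]), 'tcp_rot': array([ 5.63398663e-04,  8.41077097e-01,  5.40914143e-01, -9.42867513e-04]), 'contact_force': array([ 0.01496322, -0.20796235,  0.2417309 ]), 'wrist_torque': array([-0.0248993 ,  0.04104779, -0.00686527]), 'finger_gap': 0.08811184122265835}
scene {'fx': 410.85846587644954, 'fy': 410.85846587644954, 'cx': 321.3020295329013, 'cy': 201.14886878085085, 'dist_coeffs': array([-0.01497485,  0.        ,  0.        ,  0.        ,  0.        ]), 'world_to_cam': array([[ 0.52939136, -0.84835227,  0.00657408, -0.62745122],
       [ 0.47773003,  0.30450028,  0.82404709, -0.20109949],
       [-0.70108403, -0.43310277,  0.56648317, -0.71817478],
       [ 0
[... 268 characters left out ...]
ay([[-0.24395049, -0.9695682 ,  0.02063171, -0.28774998],
       [ 0.48062604, -0.10239636,  0.87092686, -0.4098215 ],
       [-0.84231037,  0.22237917,  0.49097937, -0.3547063 ],
       [ 0.        ,  0.        ,  0.        ,  1.        ]])}
wrist {'fx': 326.9313114840603, 'fy': 326.9313114840603, 'cx': 318.1545540486122, 'cy': 198.8389485882611, 'dist_coeffs': array([-0.05862357,  0.        ,  0.        ,  0.        ,  0.        ]), 'world_to_cam': array([[ 0.41415232,  0.91020415, -0.00250428, -0.67448065],
       [-0.87918868,  0.39932479, -0.25993648,  0.03551701],
       [-0.23559524,  0.10985503,  0.96562247, -0.39053365],
       [ 0.        ,  0.        ,  0.        ,  1.        ]])}
```

View pics/scene0.png

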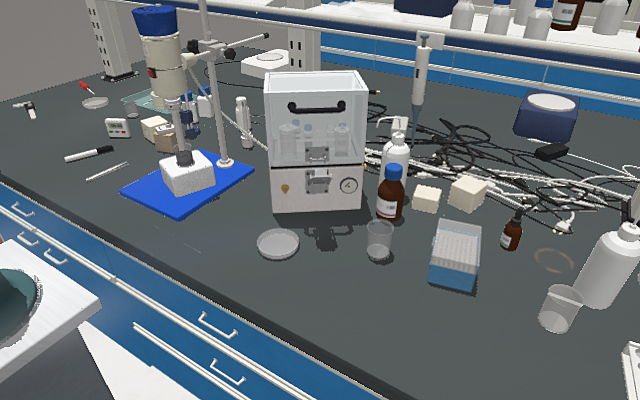

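View pics/side0.png

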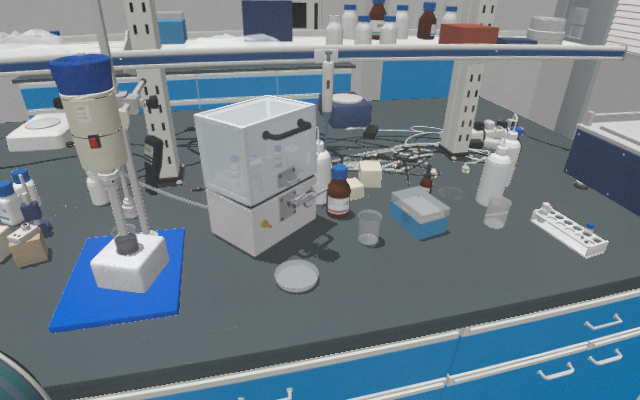

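View pics/wrist0.png

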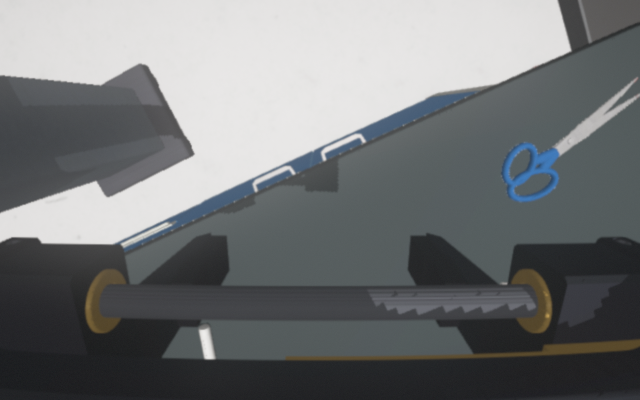

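The scene view shows the case at about (315,140), with the latch near (318,180), the dish at (278,243) and the beaker at (379,240). The homogeniser is on the left. The side view shows the case front obliquely, with the latch near (293,203). I'll enlarge both.

```bash
cat > h.py <<'E'
import numpy as np,cv2
from station import *
def K(p): return np.array([[p['fx'],0,p['cx']],[0,p['fy'],p['cy']],[0,0,1]])
def ray(n,uv,p=None):
    p=p or camera_params(n)
    x=cv2.undistortPoints(np.array([[uv]],float),K(p),p['dist_coeffs'])[0,0]
    T=p['world_to_cam'];R=T[:3,:3];o=-R.T@T[:3,3]
    d=R.T@np.array([x[0],-x[1],-1]);return o,d/np.linalg.norm(d)
def plane(n,uv,z,p=None):
    o,d=ray(n,uv,p);return o+d*(z-o[2])/d[2]
def tri(a,b):
    (o1,d1),(o2,d2)=a,b
    A=np.c_[d1,-d2];s=np.linalg.lstsq(A,o2-o1,rcond=None)[0]
    p,q=o1+s[0]*d1,o2+s[1]*d2;return (p+q)/2,np.linalg.norm(p-q)
def proj(n,P,p=None):
    p=p or camera_params(n);T=p['world_to_cam'];c=T[:3,:3]@np.array(P)+T[:3,3]
    c=c*[1,-1,-1]
    return cv2.projectPoints(c[None,None],np.zeros(3),np.zeros(3),K(p),p['dist_coeffs'])[0][0,0]
E
python3 - <<'E'
from h import *
for n,(x0,y0,x1,y1),k in [("scene",(250,60,410,270),4),("side",(190,90,330,300),4)]:
    im=cv2.imread(f"pics/{n}0.png")[y0:y1,x0:x1]
    cv2.imwrite(f"pics/{n}0c.png",cv2.resize(im,None,fx=2.8,fy=2.8,interpolation=cv2.INTER_CUBIC))
for n,(x0,y0,x1,y1) in [("scene",(285,130,365,215)),("side",(265,160,330,240))]:
    im=cv2.imread(f"pics/{n}0.png")[y0:y1,x0:x1]
    cv2.imwrite(f"pics/{n}0d.png",cv2.resize(im,None,fx=7,fy=7,interpolation=cv2.INTER_CUBIC))
E
```

```text
(no output)
```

View pics/scene0c.png

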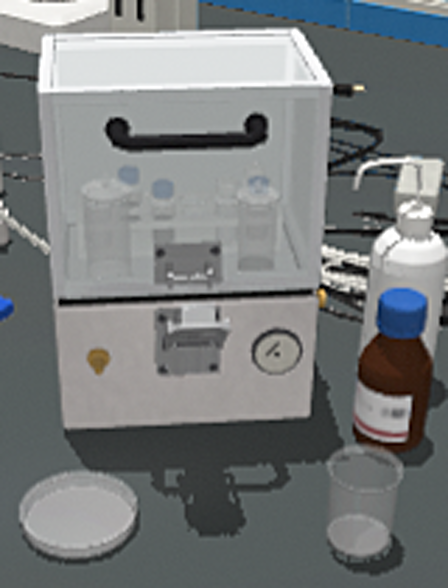

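View pics/side0c.png

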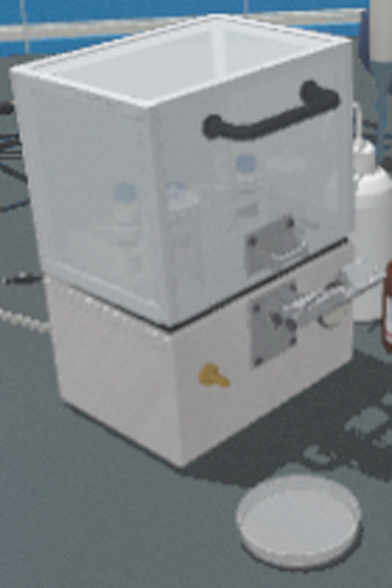

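View pics/scene0d.png

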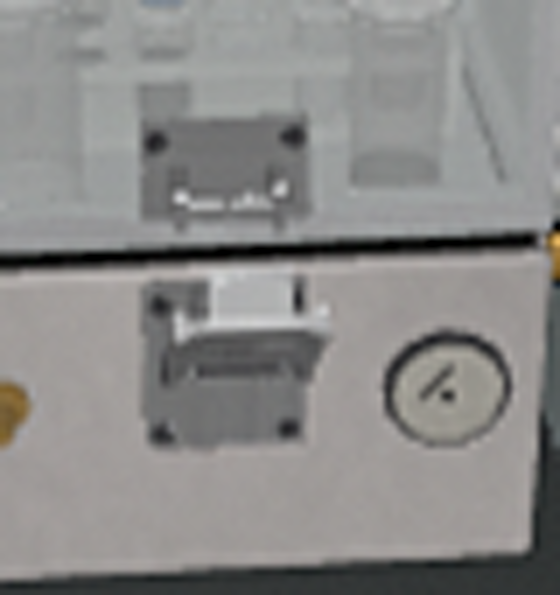

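View pics/side0d.png

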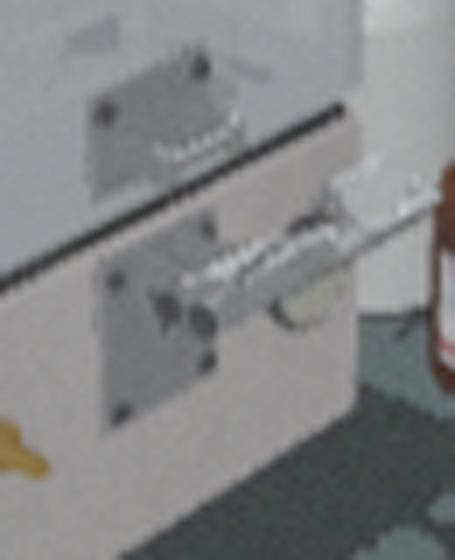

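```bash
python3 - <<'E'
from h import *
np.set_printoptions(precision=4,suppress=True)
for n in("scene","side"):print(n,ray(n,(320,200)))
c=lambda n,x,y:(x/2.8+dict(scene=250,side=190)[n],y/2.8+dict(scene=60,side=90)[n])
def S(lab,n,x,y,z):print(lab,n,plane(n,c(n,x,y),z))
S('FLb','scene',66,430,0);S('FRb','scene',310,416,0)
S('FLb','side',183,467,0);S('FRb','side',352,358,0)
S('FLt','scene',60,301,.124);S('FRt','scene',318,291,.124)
S('FLt','side',172,330,.124);S('FRt','side',350,240,.124)
S('FLh','scene',43,92,.297);S('FRh','scene',330,86,.297)
S('FLh','side',155,107,.297);S('FRh','side',352,42,.297)
d=lambda n,x,y:(x/7+dict(scene=285,side=265)[n],y/7+dict(scene=130,side=160)[n])
def T(l,a,b):print(l,*tri(ray('scene',d('scene',*a)),ray('side',d('side',*b))))
T('keeper',(232,203),(200,145))
T('plUL',(157,140),(104,113));T('plUR',(292,135),(201,67))
T('bpUL',(157,303),(116,280));T('bpUR',(297,292),(207,225));T('bpLL',(161,433),(121,413));T('bpLR',(289,428),(207,361))
S('beaker','scene',360,548,0);S('dish','scene',79,525,0.0);S('dish','side',300,535,0)
E
```

```text
scene (array([-0.0753, -0.7821,  0.5767]), array([ 0.7007,  0.4366, -0.5642]))
side (array([-0.172 , -0.2421,  0.537 ]), array([ 0.8421, -0.2182, -0.4932]))
FLb scene [ 0.5335 -0.2733  0.    ]
FRb scene [ 0.6628 -0.4383  0.    ]
FLb side [ 0.5307 -0.2812  0.    ]
FRb side [ 0.6581 -0.4469  0.    ]
FLt scene [ 0.537  -0.2739  0.124 ]
FRt scene [ 0.661 -0.438  0.124]
FLt side [ 0.5309 -0.2811  0.124 ]
FRt side [ 0.6486 -0.4412  0.124 ]
FLh scene [ 0.5282 -0.2792  0.297 ]
FRh scene [ 0.6482 -0.4416  0.297 ]
FLh side [ 0.5183 -0.2802  0.297 ]
FRh side [ 0.6379 -0.438   0.297 ]
keeper [ 0.5692 -0.3751  0.1585] 0.003053825219220864
plUL [ 0.5716 -0.3467  0.1708] 0.0028017399276343328
plUR [ 0.5948 -0.3804  0.1719] 0.0026287135395553505
bpUL [ 0.5682 -0.3481  0.1155] 0.003164375783118419
bpUR [ 0.5969 -0.3819  0.1158] 0.00341307759664676
bpLL [ 0.5689 -0.3483  0.0666] 0.0030346353125692417
bpLR [ 0.5949 -0.3809  0.066 ] 0.0025413908285664374
beaker scene [ 0.5325 -0.5478  0.    ]
dish scene [ 0.4415 -0.3561  0.    ]
dish side [ 0.4332 -0.3549  0.    ]
```

```bash
python3 - <<'E'
from h import *
np.set_printoptions(precision=4,suppress=True)
print('motor cap top mid',*tri(ray('scene',(153,10)),ray('side',(80,60))))
print('motor bottom',*tri(ray('scene',(172,97)),ray('side',(100,158))))
print('rod',plane('scene',(225,163),.01),plane('side',(143,232),.01))
for z in(.4,.5,.6,.7):print(z,plane('scene',(204,5),z),plane('side',(103,20),z))
print('board',[plane('scene',u,.0) for u in((122,190),(180,217),(256,170))],[plane('side',u,.0) for u in((54,325),(180,312))])
print('block',[plane('scene',u,.0) for u in((168,193),(213,186))],[plane('side',u,.0) for u in((94,285),(140,290))])
p=camera_params('wrist');T=p['world_to_cam'];R=T[:3,:3];o=-R.T@T[:3,3]
from scipy.spatial.transform import Rotation as Ro
s=state();q=s['tcp_rot'];Rt=Ro.from_quat(q[[1,2,3,0]]).as_matrix()
print('cam in tool',Rt.T@(o-s['ee_pos']),'\nview dir',Rt.T@R.T@[0,0,-1],'up',Rt.T@R.T@[0,1,0]);print(Rt)
E
```

```text
motor cap top mid [ 0.4877 -0.045   0.4303] 0.0002213088827416898
motor bottom [ 0.5005 -0.035   0.2589] 0.019409935697901927
rod [ 0.6411 -0.0206  0.01  ] [ 0.6669 -0.0329  0.01  ]
0.4 [0.7191 0.0573 0.4   ] [1.5265 0.1544 0.4   ]
0.5 [ 0.2695 -0.4178  0.5   ] [ 0.2868 -0.135   0.5   ]
0.6 [-0.1801 -0.8929  0.6   ] [-0.9528 -0.4243  0.6   ]
0.7 [-0.6298 -1.3681  0.7   ] [-2.1924 -0.7137  0.7   ]
board [array([0.4057, 0.1182, 0.    ]), array([ 0.405 , -0.0969,  0.    ]), array([ 0.6705, -0.1071,  0.    ])] [array([0.4077, 0.0892, 0.    ]), array([ 0.3957, -0.1295,  0.    ])]
block [array([0.4597, 0.0073, 0.    ]), array([ 0.5456, -0.0656,  0.    ])] [array([0.5061, 0.0427, 0.    ]), array([ 0.4724, -0.0497,  0.    ])]
cam in tool [ 0.0007 -0.0677 -0.1221] 
view dir [-0.0003  0.26    0.9656] up [-0.0009 -0.9656  0.26  ]
[[ 0.4149  0.9099 -0.0008]
 [ 0.9099 -0.4149 -0.0015]
 [-0.0017 -0.0001 -1.    ]]
```

Emit:
move_arm:
  plan: "100 -2 0 -4 0 0 0;100 -5 0 -8 0 0 0;100 -8 0 -11.5 0 0 0;100 -11 0 -15 0 0 0;100 -14 0 -18.5 0 0 0;100 -17 0 -22 0 0 0;100 -20 0 -25.5 0 0 0;100 -23 0 -28.5 0 0 0;100 -25 0 -31 0 0 0;100 -25 0 -31 0 0 0"

```text
clock: 1.15
ee_pos: [0.1756, 0.3854, 0.5791]
tcp_rot: [-0.002, 0.841, 0.541, 0.004]
contact_force: [-0.1, 0.5, 0.3]
finger_gap: 0.0884
```

```bash
python3 - <<'E'
from h import *
s=state();print(s['joint_positions'],s['ee_pos'],s['tcp_rot'])
E
```

```text
[ 1.08431578e+00 -2.50969350e-01  1.55748307e+00 -5.46834434e-06
  1.82554045e+00 -5.86432720e-02] [0.17563938 0.38535591 0.57905007] [-0.00233772  0.84109247  0.54087033  0.00415699]
```

```bash
cat >> h.py <<'E'
from scipy.spatial.transform import Rotation as Ro
def pose():
    s=state();q=s['tcp_rot'];return s['ee_pos'],Ro.from_quat(q[[1,2,3,0]]).as_matrix()
def rows(wps,g,start=None):
    p0,R0=start or pose()
    for p,R in wps:
        t=R0.T@(np.array(p)-p0)*100;r=np.degrees(Ro.from_matrix(R0.T@R).as_rotvec())
        print(g,*[round(float(v),1) for v in t],*[round(float(v),1) for v in r],end=';')
    print()
def toolR(xaz,tilt,taz=None):
    # tool z = down tilted toward azimuth taz ; x horizontal at azimuth xaz (deg)
    a=np.radians(xaz);t=np.radians(tilt);x=np.array([np.cos(a),np.sin(a),0])
    f=np.array([-np.sin(a),np.cos(a),0]) # azimuth xaz+90
    z=np.sin(t)*f-np.cos(t)*np.array([0,0,1.]);return np.c_[x,np.cross(z,x),z]
E
python3 - <<'E'
from h import *
P,R=pose()
w=[]
for i in range(1,13):
    az=np.radians(65.5-8.1*min(i,12));w.append(([.424*np.cos(az),.424*np.sin(az),.57],toolR(65.5-8.4*i,0)))
rows(w,100)
E
```

```text
100 -0.4 6.0 0.9 -0.0 -0.5 8.4;100 -1.6 11.8 0.9 -0.0 -0.5 16.8;100 -3.7 17.4 0.9 -0.1 -0.5 25.2;100 -6.6 22.7 0.9 -0.1 -0.5 33.6;100 -10.1 27.5 0.8 -0.2 -0.5 42.0;100 -14.3 31.8 0.8 -0.2 -0.5 50.4;100 -19.1 35.4 0.7 -0.3 -0.5 58.8;100 -24.3 38.4 0.7 -0.3 -0.5 67.2;100 -29.9 40.5 0.6 -0.3 -0.5 75.6;100 -35.7 41.9 0.6 -0.4 -0.5 84.0;100 -41.7 42.4 0.5 -0.4 -0.4 92.4;100 -47.7 42.1 0.5 -0.5 -0.4 100.8;
```

```bash
python3 - <<'E'
from h import *
w=[]
for i in range(1,13):
    az=np.radians(65.5-6.4*i);w.append(([.424*np.cos(az),.424*np.sin(az),.575],toolR(65.5-8*i,0)))
rows(w,100)
E
```

```text
100 -0.2 4.7 0.4 -0.0 -0.5 8.0;100 -1.0 9.4 0.4 -0.0 -0.5 16.0;100 -2.3 13.9 0.4 -0.1 -0.5 24.0;100 -4.1 18.3 0.4 -0.1 -0.5 32.0;100 -6.4 22.5 0.4 -0.2 -0.5 40.0;100 -9.1 26.3 0.3 -0.2 -0.5 48.0;100 -12.3 29.9 0.3 -0.2 -0.5 56.0;100 -15.8 33.0 0.3 -0.3 -0.5 64.0;100 -19.6 35.8 0.2 -0.3 -0.5 72.0;100 -23.8 38.1 0.2 -0.4 -0.5 80.0;100 -28.1 39.9 0.2 -0.4 -0.5 88.0;100 -32.7 41.3 0.1 -0.4 -0.4 96.0;
```

Emit:
move_arm:
  plan: "100 -0.2 4.7 0.3 0 0 8;100 -1 9.4 0.3 0 0 16;100 -2.3 13.9 0.3 0 0 24;100 -4.1 18.3 0.3 0 0 32;100 -6.4 22.5 0.3 0 0 40;100 -9.1 26.3 0.3 0 0 48;100 -12.3 29.9 0.3 0 0 56;100 -15.8 33 0.3 0 0 64;100 -19.6 35.8 0.2 0 0 72;100 -23.8 38.1 0.2 0 0 80;100 -28.1 39.9 0.2 0 0 88;100 -32.7 41.3 0.1 0 0 96"

```text
clock: 2.35
ee_pos: [0.4173, -0.0843, 0.5697]
tcp_rot: [-0.0, 0.964, -0.266, -0.002]
contact_force: [0.7, -0.4, -0.0]
finger_gap: 0.088
```

```bash
python3 - <<'E'
from h import *
P,R=pose();print(state()['joint_positions'])
g=np.array([.458,-.460,.29]);w=[]
start=(P,R)
Rg=toolR(-52.8,40);rv=Ro.from_matrix(R.T@Rg).as_rotvec()
for i in range(1,13):
    f=i/11 if i<12 else 1
    p=P+(g-P)*f; 
    w.append((p,R@Ro.from_rotvec(rv*min(1,i/8)).as_matrix()))
rows(w,100)
E
```

```text
[-2.57930721e-01 -2.43403703e-01  1.56871012e+00  1.12648624e-04
  1.82002335e+00  2.80237611e-01]
100 2.1 2.7 2.5 4.9 1.0 2.6;100 4.2 5.5 5.1 9.9 2.0 5.2;100 6.2 8.2 7.6 14.8 2.9 7.9;100 8.3 11.0 10.2 19.8 3.9 10.5;100 10.4 13.7 12.7 24.7 4.9 13.1;100 12.5 16.4 15.2 29.7 5.9 15.7;100 14.5 19.2 17.8 34.6 6.9 18.4;100 16.6 21.9 20.3 39.6 7.9 21.0;100 18.7 24.7 22.8 39.6 7.9 21.0;100 20.8 27.4 25.4 39.6 7.9 21.0;100 22.9 30.1 27.9 39.6 7.9 21.0;100 22.9 30.1 27.9 39.6 7.9 21.0;
```

Emit:
move_arm:
  plan: "100 2.1 2.7 2.5 4.9 1 2.6;100 4.2 5.5 5.1 9.9 2 5.2;100 6.2 8.2 7.6 14.8 2.9 7.9;100 8.3 11 10.2 19.8 3.9 10.5;100 10.4 13.7 12.7 24.7 4.9 13.1;100 12.5 16.4 15.2 29.7 5.9 15.7;100 14.5 19.2 17.8 34.6 6.9 18.4;100 16.6 21.9 20.3 39.6 7.9 21;100 18.7 24.7 22.8 39.6 7.9 21;100 20.8 27.4 25.4 39.6 7.9 21;100 22.9 30.1 27.9 39.6 7.9 21;100 22.9 30.1 27.9 39.6 7.9 21"

```text
clock: 3.55
ee_pos: [0.4595, -0.4595, 0.284]
tcp_rot: [-0.309, 0.841, -0.418, 0.149]
contact_force: [-0.2, 1.0, -0.4]
finger_gap: 0.0881
```

```bash
python3 - <<'E'
from h import *
s=state();print(s['joint_positions'],s['ee_pos'],pose()[1])
np.save('w1.npy',camera_params('wrist')['world_to_cam'])
im=camera('wrist')[:,:,::-1];cv2.imwrite('pics/w1.png',im)
E
```

```text
[-1.13577275  0.26573533  1.70330997  0.6906028   1.40660483 -0.41280982] [ 0.45946717 -0.45948903  0.28397765] [[ 0.60562634 -0.61157773  0.50910648]
 [-0.79570365 -0.45858877  0.39566657]
 [-0.00851035 -0.64472399 -0.76436808]]
```

View pics/w1.png

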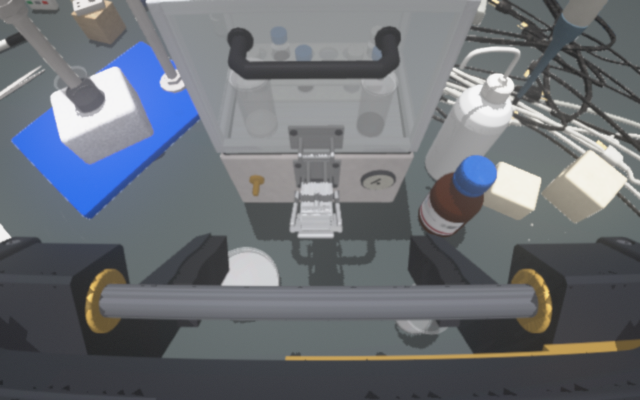

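The wrist camera sees the latch centrally at about (316,190). The raised lever tip is near (316,235) and the keeper plate near (316,140). I'll zoom in.

```bash
python3 - <<'E'
from h import *
im=cv2.imread('pics/w1.png')[110:250,250:380]
cv2.imwrite('pics/w1c.png',cv2.resize(im,None,fx=4.25,fy=4.25,interpolation=cv2.INTER_CUBIC))
E
```

```text
(no output)
```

View pics/w1c.png

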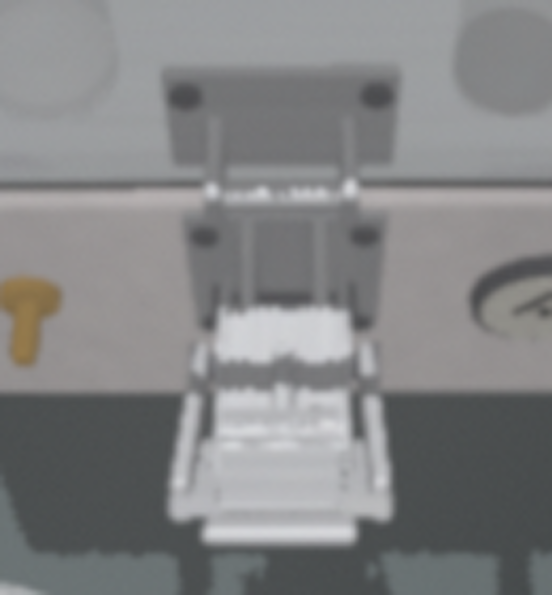

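```bash
python3 - <<'E'
from h import *
im=cv2.imread('pics/side0.png')[165:225,280:340]
im=cv2.resize(im,None,fx=10,fy=10,interpolation=cv2.INTER_LANCZOS4)
im=cv2.createCLAHE(3,(4,4)).apply(cv2.cvtColor(im,cv2.COLOR_BGR2GRAY));cv2.imwrite('pics/side0e.png',im)
im=camera('side')[:,:,::-1];cv2.imwrite('pics/side1.png',im)
E
```

```text
(no output)
```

View pics/side0e.png

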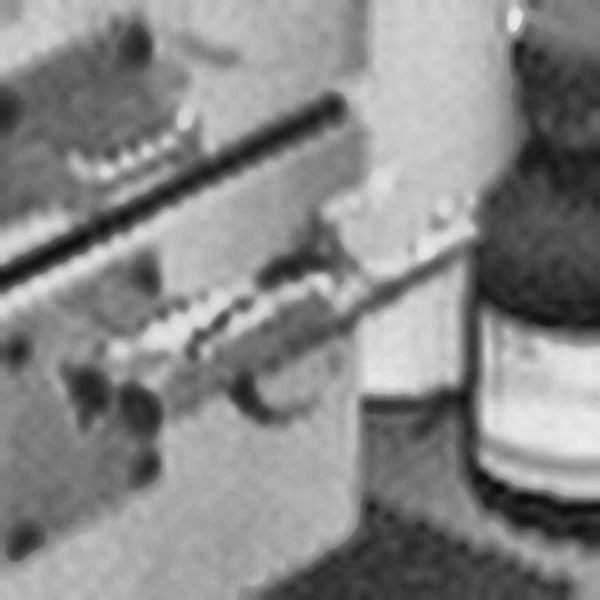

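View pics/side1.png

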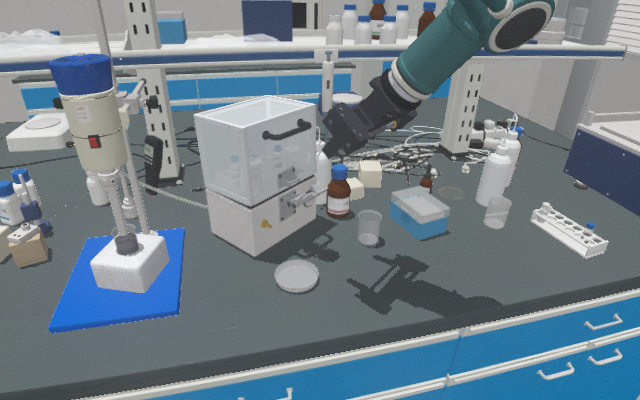

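```bash
cat >> h.py <<'E'
CX=np.array([np.cos(np.radians(37.2)),np.sin(np.radians(37.2)),0]);CY=np.array([-CX[1],CX[0],0])
def cf(P): # -> (out-from-piv-axis ref n, y, z)
    P=np.array(P);return np.array([P@CX,P@CY,P[2]])
def wf(n,y,z): return n*CX+y*CY+np.array([0,0,z])
E
python3 - <<'E'
from h import *
np.set_printoptions(precision=4,suppress=True)
pw=camera_params('wrist')
wc=lambda x,y:(x/4.25+250,y/4.25+110); se=lambda x,y:(x/10+280,y/10+165); sd=lambda x,y:(x/7+285,y/7+130)
def T(l,w,s,c):
    rs=[ray('wrist',wc(*w),pw)]+([ray('side',se(*s))] if s else [])+([ray('scene',sd(*c))] if c else [])
    A=sum(np.eye(3)-np.outer(d,d) for o,d in rs);b=sum((np.eye(3)-np.outer(d,d))@o for o,d in rs);X=np.linalg.solve(A,b)
    print(l,X,cf(X),[round(1e3*np.linalg.norm((np.eye(3)-np.outer(d,d))@(X-o)),1) for o,d in rs])
T('keeper',(282,192),(133,148),(232,203))
T('kpUL',(185,97),(5,110),(157,140));T('kpUR',(377,95),(135,45),(292,135))
T('bpUL',(204,236),(17,350),(157,303));T('bpUR',(366,234),(146,272),(297,292))
u=T('FLseam?',(0,187),None,(0,260)) 
# depth from claw width
for (a,b,w) in [((168,500),(393,500),.044),((205,532),(357,532),.030),((190,365),(378,365),.044)]:
    oa,da=ray('wrist',wc(*a),pw);ob,db=ray('wrist',wc(*b),pw)
    # |oa+s da - ob - s db|≈w
    s=w/np.linalg.norm(da-db);X=oa+s*(da+db)/2;print(X,cf(X))
E
```

```text
keeper [ 0.5711 -0.3722  0.1598] [ 0.2298 -0.6417  0.1598] [np.float64(5.0), np.float64(3.2), np.float64(2.0)]
kpUL [ 0.5709 -0.3452  0.1728] [ 0.246  -0.6201  0.1728] [np.float64(5.1), np.float64(3.8), np.float64(1.9)]
kpUR [ 0.5977 -0.3776  0.1718] [ 0.2477 -0.6622  0.1718] [np.float64(4.6), np.float64(3.7), np.float64(1.2)]
bpUL [ 0.5703 -0.3458  0.1154] [ 0.2452 -0.6203  0.1154] [np.float64(4.3), np.float64(3.9), np.float64(0.9)]
bpUR [ 0.5969 -0.3795  0.1165] [ 0.246  -0.6632  0.1165] [np.float64(4.6), np.float64(3.5), np.float64(2.3)]
FLseam? [ 0.5467 -0.3004  0.1297] [ 0.2539 -0.5699  0.1297] [np.float64(3.1), np.float64(3.1)]
[ 0.511  -0.4142  0.1704] [ 0.1566 -0.6389  0.1704]
[ 0.5072 -0.4172  0.1653] [ 0.1518 -0.639   0.1653]
[ 0.5487 -0.3858  0.1333] [ 0.2038 -0.639   0.1333]
```

```bash
python3 - <<'E'
from h import *
from scipy.optimize import brentq
np.set_printoptions(precision=4,suppress=True)
pw=camera_params('wrist')
wc=lambda x,y:(x/4.25+250,y/4.25+110); se=lambda x,y:(x/10+280,y/10+165); sd=lambda x,y:(x/7+285,y/7+130)
piv=np.array([.2275,.110])
def ang(r,R,c,lab):
    o,d=r;o=cf(o)[[0,2]];d=cf(d)[[0,2]]
    # intersect
    A=d@d;B=2*d@(o-c);C=(o-c)@(o-c)-R*R;D=B*B-4*A*C
    if D<0:print(lab,'no',np.sqrt(C+R*R-B*B/4/A));return
    for s in((-B-D**.5)/2/A,(-B+D**.5)/2/A):
        X=o+s*d;v=X-c;print(lab,X,'angle from down (out+)',np.arctan2(-v[0],-v[1]))
ang(ray('wrist',wc(280,540),pw),.0955,piv,'tip low edge')
ang(ray('wrist',wc(280,522),pw),.0955,piv,'tip up edge')
# side: ray intersect plane y=-.6415±.015
for lab,px,y in [('tipnear',(360,325),-.6265),('tipfar',(475,235),-.6565),('clawnearend',(355,315),-.6195),('clawnear top',(330,282),-.6195),('liptop',(370,190),-.6415),('lipnear',(325,215),-.63),('lever end?',(420,250),-.6415)]:
    o,d=ray('side',se(*px));s=(y-o@CY)/(d@CY);X=cf(o+s*d);print(lab,X,'out',.2485-X[0])
for th in(1.9,2.0,2.1,2.2):
  for nm,f in [('tip',lambda y:(.095*np.sin(th),-.095*np.cos(th),y))]:
    for y in(-.015,.015):
        a,b,c=f(y);P=wf(.2275-a,-.6415+y,.11+b);print(th,nm,y,(np.array(proj('side',P))-[280,165])*10,(np.array(proj('wrist',P,pw))-[250,110])*4.25,(np.array(proj('scene',P))-[285,130])*7)
  pin=np.array([.02*np.sin(th),-.02*np.cos(th)])
  for le in(2.8-th,):
    for y in(-.022,.022):
      P=pin+.069*np.array([np.sin(le),np.cos(le)]);P=wf(.2275-P[0],-.6415+y,.11+P[1]);print(th,'clawend',y,(np.array(proj('side',P))-[280,165])*10,(np.array(proj('wrist',P,pw))-[250,110])*4.25,(np.array(proj('scene',P))-[285,130])*7)
E
```

```text
tip low edge [0.15   0.1658] angle from down (out+) 2.1947060955773217
tip low edge [0.1991 0.0188] angle from down (out+) 0.30213033636526737
tip up edge [0.1525 0.1692] angle from down (out+) 2.2390887611886603
tip up edge [0.2055 0.0171] angle from down (out+) 0.23209535871853065
tipnear [ 0.1512 -0.6265  0.1507] out 0.09732632716370934
tipfar [ 0.1459 -0.6565  0.1608] out 0.1026454808627531
clawnearend [ 0.1468 -0.6195  0.1575] out 0.10168017443775876
clawnear top [ 0.1533 -0.6195  0.1626] out 0.09522037795617613
liptop [ 0.1613 -0.6415  0.1717] out 0.08723542381285326
lipnear [ 0.1634 -0.63    0.1698] out 0.08509411235009745
lever end? [ 0.1482 -0.6415  0.1626] out 0.100324732466856
1.9 tip -0.015 [504.1775 334.4344] [365.1735 634.8722] [306.6362 415.902 ]
1.9 tip 0.015 [412.1207 390.4799] [221.8712 634.2655] [199.4976 420.6469]
1.9 clawend -0.022 [462.4505 216.0829] [402.712  529.1865] [326.157  326.3441]
1.9 clawend 0.022 [324.9907 294.2326] [185.0356 528.3299] [169.653 332.892]
2.0 tip -0.015 [491.8387 291.0614] [366.914  606.9835] [305.8309 382.4609]
2.0 tip 0.015 [399.1727 346.1453] [220.2733 606.3741] [198.4076 387.1191]
2.0 clawend -0.022 [443.0332 177.7848] [404.4787 492.3986] [324.5689 295.1192]
2.0 clawend 0.022 [304.7216 254.5165] [183.4923 491.5519] [168.1303 301.5293]
2.1 tip -0.015 [476.0101 247.8326] [368.5573 574.1782] [304.6693 348.4363]
2.1 tip 0.015 [382.7188 301.9059] [218.8113 573.5697] [197.0851 353.0002]
2.1 clawend -0.022 [420.9493 140.9274] [405.975 452.348] [322.6751 264.4701]
2.1 clawend 0.022 [281.7976 216.2324] [182.2481 451.5163] [166.4705 270.7381]
2.2 tip -0.015 [456.8673 205.2913] [370.0645 536.7451] [303.1657 314.2859]
2.2 tip 0.015 [362.9427 258.3207] [217.523  536.1414] [195.547  318.7497]
2.2 clawend -0.022 [396.4726 105.9662] [407.1594 409.6893] [320.5018 234.7979]
2.2 clawend 0.022 [256.5051 179.8576] [181.3404 408.8771] [164.6964 240.9221]
```

```bash
cat >> h.py <<'E'
def tp(n,y,z,tilt): # tool pose with grasp point at case coords
    R=toolR(-52.8,tilt);return wf(n,y,z)-.006*R[:,2],R
E
python3 - <<'E'
from h import *
P,R=pose();print(P,cf(P))
T=toolR(-52.8,44)[:,2]
p,Rg=tp(.1735,-.641,.153,44);pre=p-.065*T;print(p,pre)
w=[(P+(pre-P)*min(1,i/4),Rg) for i in range(1,6)]
rows(w,100)
E
```

```text
[ 0.46042117 -0.45736191  0.2898414 ] [ 0.09021863 -0.64267267  0.2898414 ]
[ 0.52242608 -0.40819767  0.15731604] [ 0.48646052 -0.43549701  0.20407313]
100 -0.0 0.7 2.2 3.8 0.3 0.1;100 -0.1 1.5 4.4 3.8 0.3 0.1;100 -0.1 2.2 6.6 3.8 0.3 0.1;100 -0.1 2.9 8.7 3.8 0.3 0.1;100 -0.1 2.9 8.7 3.8 0.3 0.1;
```

Emit:
move_arm:
  plan: "100 0 0.7 2.2 2 0 0;100 -0.1 1.5 4.4 3.8 0.3 0;100 -0.1 2.2 6.6 3.8 0.3 0;100 -0.1 2.9 8.7 3.8 0.3 0;100 -0.1 2.9 8.7 3.8 0.3 0;100 -0.1 2.9 8.7 3.8 0.3 0"

```text
clock: 4.25
ee_pos: [0.4877, -0.4357, 0.2097]
tcp_rot: [-0.334, 0.832, -0.41, 0.169]
contact_force: [0.3, 0.1, 0.5]
finger_gap: 0.0882
```

```bash
python3 - <<'E'
from h import *
P,R=pose();print(P,cf(P),state()['joint_positions'])
im=camera('wrist')[:,:,::-1];cv2.imwrite('pics/w2.png',im)
im=camera('side')[:,:,::-1][110:270,230:430];cv2.imwrite('pics/side2.png',cv2.resize(im,None,fx=3.5,fy=3.5,interpolation=cv2.INTER_CUBIC))
E
```

```text
[ 0.48772942 -0.43574066  0.20974226] [ 0.12504266 -0.64196124  0.20974226] [-1.10538242  0.33099386  1.79434074  0.7902304   1.29261273 -0.52724557]
```

View pics/w2.png

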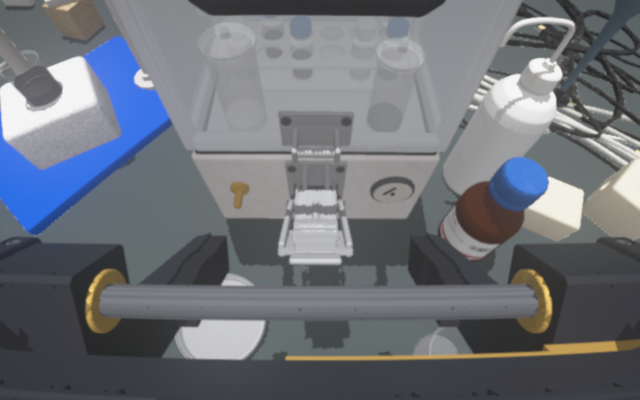

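View pics/side2.png

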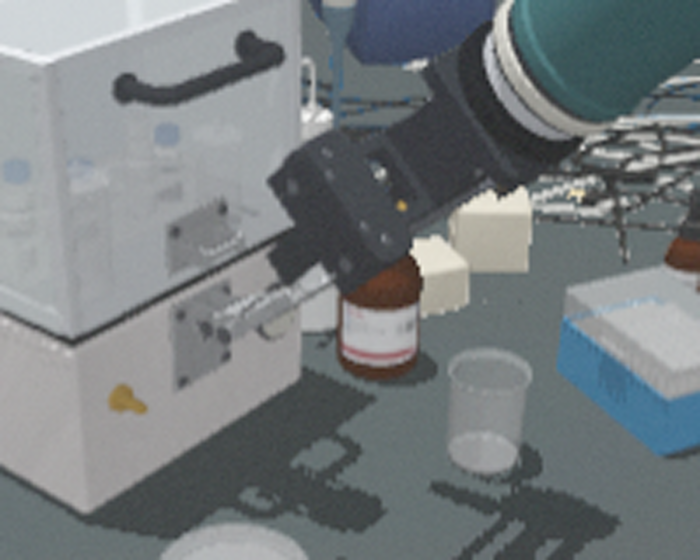

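```bash
python3 - <<'E'
from h import *
pw=camera_params('wrist');P,R=pose();print(P)
for dz in(.006,.025,.071,.09,.065,.058):
    print(dz,proj('wrist',P+R[:,2]*dz,pw),proj('wrist',P+R[:,2]*dz+R[:,0]*.022,pw),(proj('side',P+R[:,2]*dz)-[230,110])*3.5)
p,Rg=tp(.1735,-.641,.153,44)
w=[(P+(p-P)*min(1,i/3),Rg) for i in range(1,5)]
rows(w,100)
im=cv2.imread('pics/w2.png')[130:280,250:390]
cv2.imwrite('pics/w2c.png',cv2.resize(im,None,fx=4,fy=4,interpolation=cv2.INTER_CUBIC))
E
```

```text
[ 0.48787039 -0.43707456  0.21081041]
0.006 [321.31695838 272.48423582] [372.1202565 272.4120229] [353.52161408 219.48349173]
0.025 [320.96454407 253.95835726] [365.99179853 253.93026269] [334.17170175 234.7820115 ]
0.071 [320.37024344 222.79679017] [355.64428529 222.8109472 ] [290.0544124  269.67159446]
0.09 [320.19343318 213.54495548] [352.56323948 213.56538687] [272.88040801 283.25694942]
0.065 [320.43282153 226.07335042] [356.73449784 226.08467042] [295.60074817 265.28463225]
0.058 [320.51056943 230.14571431] [358.08879643 230.15302834] [302.1481344  260.10613789]
100 -0.1 0.2 2.3 0.1 -0.4 0.5;100 -0.2 0.3 4.6 0.1 -0.4 0.5;100 -0.3 0.5 7.0 0.1 -0.4 0.5;100 -0.3 0.5 7.0 0.1 -0.4 0.5;
```

View pics/w2c.png

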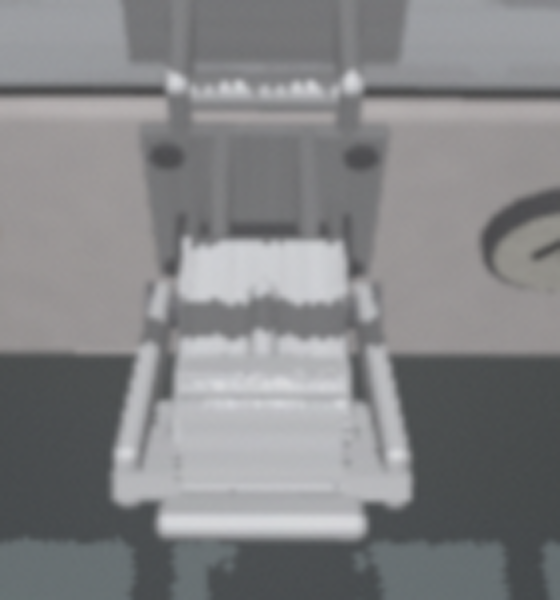

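```bash
python3 - <<'E'
from h import *
P,R=pose();print(P,cf(P))
p,Rg=tp(.1695,-.639,.148,46);T=Rg[:,2]
pre=p-.045*T
w=[(P+(pre-P)*min(1,i/2),Rg) for i in range(1,5)]
rows(w,100)
E
```

```text
[ 0.48787039 -0.43707456  0.21081041] [ 0.12434847 -0.64310897  0.21081041]
100 -0.2 0.6 1.3 2.1 -0.4 0.5;100 -0.4 1.3 2.6 2.1 -0.4 0.5;100 -0.4 1.3 2.6 2.1 -0.4 0.5;100 -0.4 1.3 2.6 2.1 -0.4 0.5;
```

Emit:
move_arm:
  plan: "100 -0.4 1.3 1 2.1 -0.4 0.5;100 -0.4 1.3 2.6 2.1 -0.4 0.5;100 -0.4 1.3 2.6 2.1 -0.4 0.5;100 -0.4 1.3 2.6 2.1 -0.4 0.5;100 -0.4 1.3 2.6 2.1 -0.4 0.5"

```text
clock: 4.85
ee_pos: [0.4925, -0.4286, 0.1818]
tcp_rot: [-0.351, 0.824, -0.409, 0.173]
contact_force: [0.7, -0.3, -0.8]
finger_gap: 0.0882
```

```bash
python3 - <<'E'
from h import *
P,R=pose();print(P,cf(P),np.degrees(np.arccos(-R[2,2])))
im=camera('side')[:,:,::-1][130:240,240:380]
im=np.ascontiguousarray(cv2.resize(im,None,fx=5,fy=5,interpolation=cv2.INTER_CUBIC))
for k in (0.006,.025,.045,.065):
    u=(proj('side',P+R[:,2]*k)-[240,130])*5;cv2.circle(im,tuple(int(v) for v in u),3,(0,0,255),-1)
cv2.imwrite('pics/side3.png',im)
im=camera('wrist')[:,:,::-1];cv2.imwrite('pics/w3.png',im)
E
```

```text
[ 0.49254706 -0.42858382  0.18175485] [ 0.13320707 -0.63917335  0.18175485] 46.02604040072299
```

View pics/side3.png

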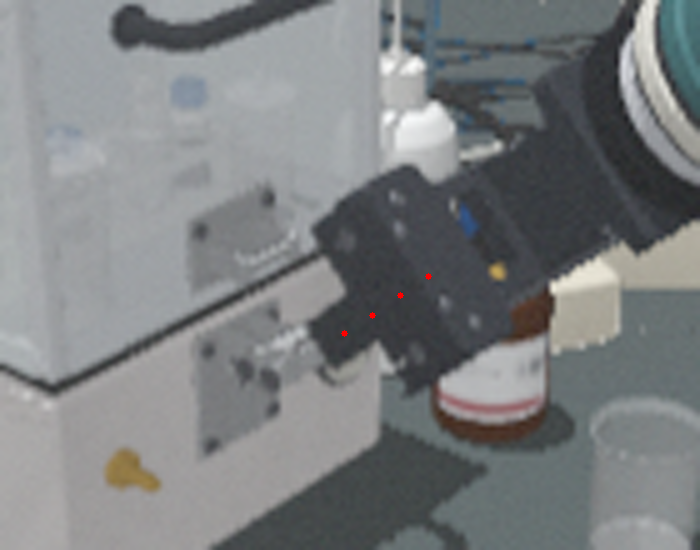

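View pics/w3.png

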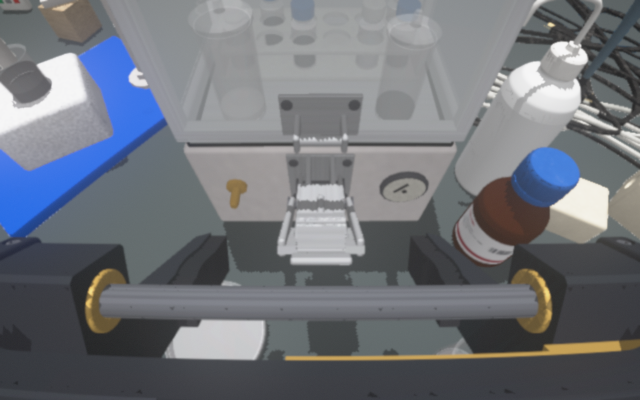

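Emit:
move_arm:
  plan: "100 0 0 2 0 0 0;100 0 0 4 0 0 0;100 0 0 4.5 0 0 0;100 0 0 4.5 0 0 0;100 0 0 4.5 0 0 0"

```text
clock: 5.45
ee_pos: [0.518, -0.4081, 0.1491]
tcp_rot: [-0.351, 0.824, -0.409, 0.172]
contact_force: [-0.2, 0.0, -0.4]
finger_gap: 0.088
```

```bash
python3 - <<'E'
from h import *
P,R=pose();print(P,cf(P),np.degrees(np.arccos(-R[2,2])))
im=camera('side')[:,:,::-1][130:240,240:380]
im=np.ascontiguousarray(cv2.resize(im,None,fx=5,fy=5,interpolation=cv2.INTER_CUBIC))
cv2.imwrite('pics/side4.png',im)
im=camera('wrist')[:,:,::-1];cv2.imwrite('pics/w4.png',im)
E
```

```text
[ 0.51795036 -0.4081149   0.14905462] [ 0.16581705 -0.63822805  0.14905462] 46.053396016632036
```

View pics/side4.png

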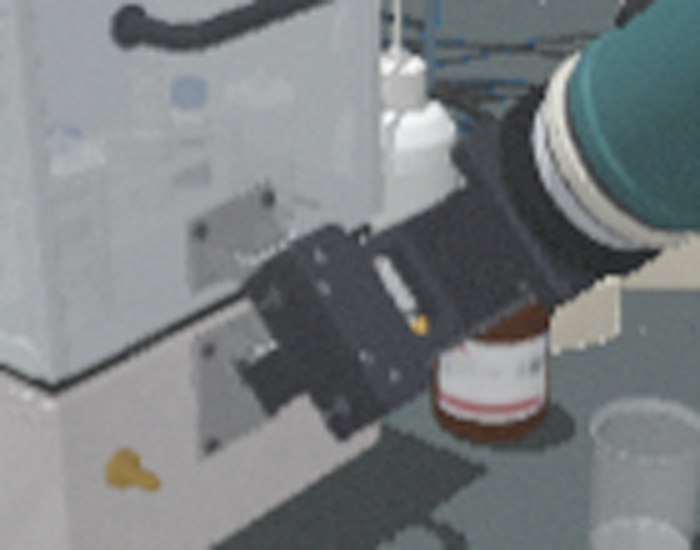

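View pics/w4.png

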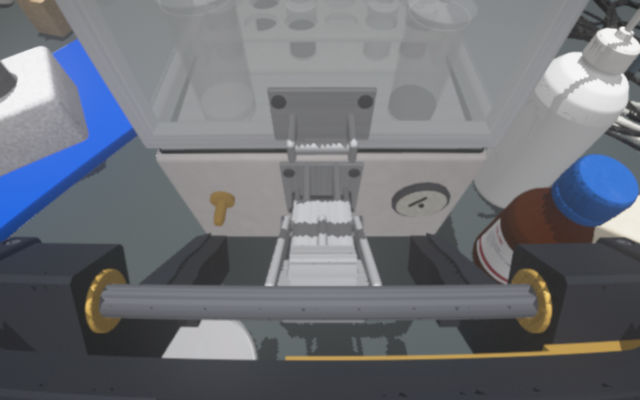

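Emit:
move_arm:
  plan: "60 0 0 0 0 0 0;60 0 0 0 0 0 0;40 0 0 0 0 0 0;40 0 0 0 0 0 0;40 0 0 0 0 0 0"

```text
clock: 6.05
ee_pos: [0.5177, -0.4087, 0.1496]
tcp_rot: [-0.351, 0.824, -0.41, 0.172]
contact_force: [0.3, -0.4, 0.1]
finger_gap: 0.0499
```

Emit:
move_arm:
  plan: "40 0 0 0 0 0 0;40 0 0 0 0 0 0;40 0 0 0 0 0 0"

```text
clock: 6.35
ee_pos: [0.5186, -0.4099, 0.1497]
tcp_rot: [-0.35, 0.824, -0.41, 0.174]
contact_force: [3.9, -2.8, -1.7]
finger_gap: 0.0438
```

```bash
python3 - <<'E'
from h import *
P,R=pose();print(P,cf(P),np.degrees(np.arccos(-R[2,2])),state()['contact_force'],state()['finger_gap'])
im=camera('wrist')[:,:,::-1];cv2.imwrite('pics/w5.png',im)
E
```

```text
[ 0.51859379 -0.40993089  0.14969587] [ 0.16523162 -0.64006357  0.14969587] 46.00782980673687 [ 3.90787928 -2.80546607 -1.6968563 ] 0.04381774926897278
```

View pics/w5.png

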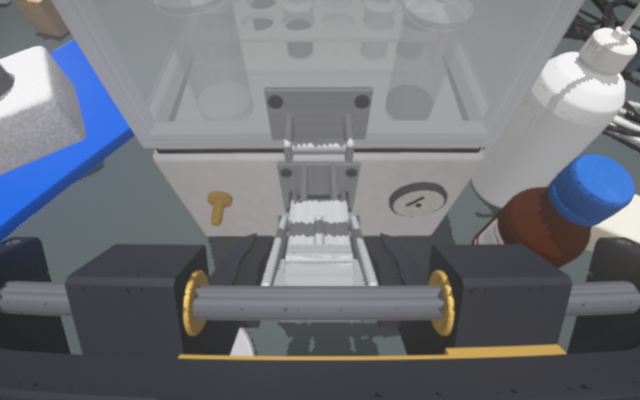

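```bash
python3 - <<'E'
from h import *
P,R=pose()
# arc in case coords, added as offsets to the current measured grasp
g0=cf(P+.006*R[:,2]);pin=np.array([.2086,.1165]);v=np.array([pin[0]-g0[0],g0[2]-pin[1]])
r=np.hypot(*v);l0=np.degrees(np.arctan2(v[0],v[1]));print(g0,r,l0)
w=[]
for i in range(1,13):
    l=l0+(-12-l0)*i/12;a=np.radians(l);w.append(tp(pin[0]-r*np.sin(a),g0[1],pin[1]+r*np.cos(a),46-8*i/12))
    print(round(l,1),end=' ')
rows(w,40)
E
```

```text
[ 0.16953737 -0.6400886   0.14556465] 0.048689252224788905 53.348814808247575
47.9 42.5 37.0 31.6 26.1 20.7 15.2 9.8 4.3 -1.1 -6.6 -12.0 40 -0.0 -0.5 -0.0 -0.7 -0.0 -0.1;40 -0.0 -0.9 -0.0 -1.3 -0.0 -0.1;40 -0.0 -1.4 0.0 -2.0 -0.0 -0.1;40 -0.0 -1.9 0.1 -2.7 -0.0 -0.1;40 -0.0 -2.3 0.3 -3.3 -0.0 -0.1;40 -0.0 -2.7 0.4 -4.0 -0.0 -0.1;40 -0.0 -3.2 0.6 -4.7 -0.0 -0.1;40 -0.0 -3.6 0.9 -5.3 -0.0 -0.1;40 -0.0 -3.9 1.2 -6.0 -0.0 -0.1;40 -0.0 -4.3 1.5 -6.7 -0.0 -0.1;40 -0.0 -4.6 1.9 -7.3 -0.0 -0.1;40 -0.0 -4.8 2.3 -8.0 -0.0 -0.1;
```

Emit:
move_arm:
  plan: "40 0 -0.5 0 -0.7 0 0;40 0 -0.9 0 -1.3 0 0;40 0 -1.4 0 -2 0 0;40 0 -1.9 0.1 -2.7 0 0;40 0 -2.3 0.3 -3.3 0 0"

```text
clock: 6.9
ee_pos: [0.5318, -0.4001, 0.1632]
tcp_rot: [-0.324, 0.834, -0.415, 0.161]
contact_force: [-2.7, -6.9, -1.2]
finger_gap: 0.0438
```

```bash
python3 - <<'E'
from h import *
P,R=pose();print(P,cf(P+.006*R[:,2]),np.degrees(np.arccos(-R[2,2])),state()['contact_force'],state()['finger_gap'])
im=camera('wrist')[:,:,::-1];cv2.imwrite('pics/w6.png',im)
im=camera('side')[:,:,::-1][130:240,240:380]
cv2.imwrite('pics/side6.png',cv2.resize(im,None,fx=5,fy=5,interpolation=cv2.INTER_CUBIC))
E
```

```text
[ 0.53179443 -0.40014069  0.163166  ] [ 0.1857168  -0.64025402  0.15874032] 42.471524362344056 [-2.68096317 -6.91658876 -1.20592562] 0.043819051915468074
```

View pics/w6.png

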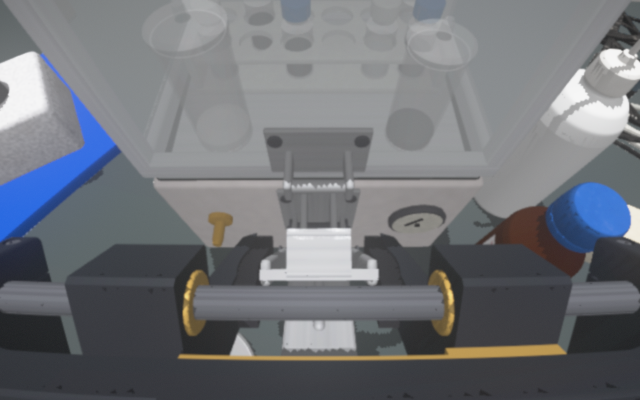

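View pics/side6.png

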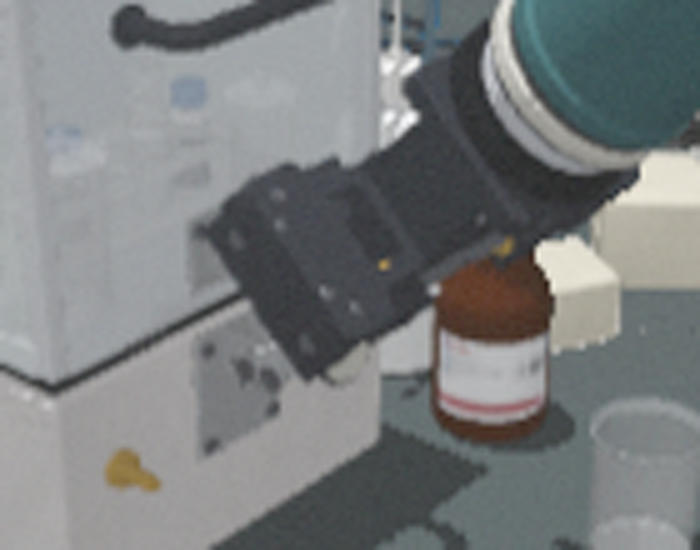

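```bash
python3 - <<'E'
from h import *
P,R=pose()
g0=cf(P+.006*R[:,2]);pin=np.array([.2086,.1165]);v=np.array([pin[0]-g0[0],g0[2]-pin[1]])
r=np.hypot(*v);l0=np.degrees(np.arctan2(v[0],v[1]));print(g0,r,l0)
r=.0487
w=[]
for i in range(1,8):
    l=l0+(-12-l0)*i/7;a=np.radians(l);w.append(tp(pin[0]-r*np.sin(a),-.6395,pin[1]+r*np.cos(a),42.5-5*i/7))
rows(w,40)
E
```

```text
[ 0.18631544 -0.64021632  0.15905405] 0.048035909272974624 27.63999768281751
40 -0.1 -0.5 0.1 -0.7 -0.1 -0.1;40 -0.1 -0.9 0.3 -1.4 -0.1 -0.1;40 -0.1 -1.4 0.5 -2.2 -0.1 -0.1;40 -0.1 -1.8 0.8 -2.9 -0.1 -0.1;40 -0.1 -2.1 1.1 -3.6 -0.1 -0.1;40 -0.1 -2.5 1.4 -4.3 -0.1 -0.1;40 -0.1 -2.8 1.8 -5.0 -0.1 -0.1;
```

Emit:
move_arm:
  plan: "40 -0.1 -0.5 0.1 -0.7 0 0;40 -0.1 -0.9 0.3 -1.4 0 0;40 -0.1 -1.4 0.5 -2.2 0 0;40 -0.1 -1.8 0.8 -2.9 0 0;40 -0.1 -2.1 1.1 -3.6 0 0;40 -0.1 -2.5 1.4 -4.3 0 0;40 -0.1 -2.8 1.8 -5 0 0;40 -0.1 -2.8 1.8 -5 0 0"

```text
clock: 7.8
ee_pos: [0.5576, -0.3803, 0.1687]
tcp_rot: [-0.287, 0.848, -0.422, 0.144]
contact_force: [1.0, -9.0, -5.7]
finger_gap: 0.0433
```

```bash
python3 - <<'E'
from h import *
P,R=pose();print(P,cf(P+.006*R[:,2]),np.degrees(np.arccos(-R[2,2])),state()['contact_force'],state()['finger_gap'])
im=camera('wrist')[:,:,::-1];cv2.imwrite('pics/w7.png',im)
im=camera('scene')[:,:,::-1][100:230,250:410]
cv2.imwrite('pics/scene7.png',cv2.resize(im,None,fx=4.5,fy=4.5,interpolation=cv2.INTER_CUBIC))
E
```

```text
[ 0.55761852 -0.38025091  0.1686565 ] [ 0.21790783 -0.6400345   0.16389242] 37.437882054700175 [ 1.04694768 -9.00584003 -5.73423493] 0.043340937973708124
```

View pics/w7.png

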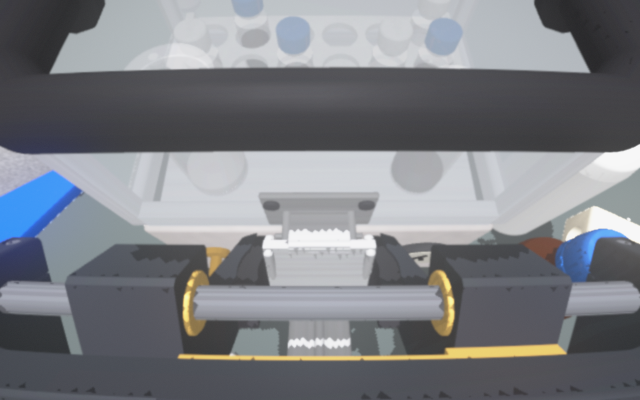

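View pics/scene7.png

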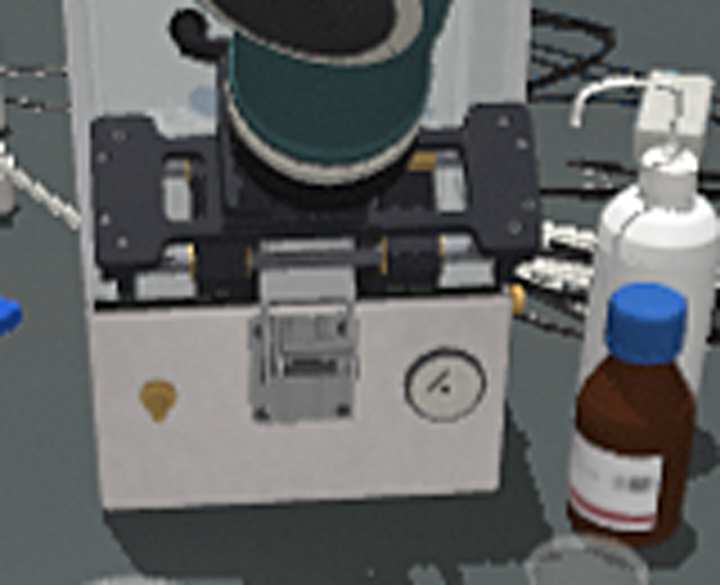

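Emit:
move_arm:
  plan: "40 0 -0.2 0.1 0 0 0;40 0 -0.3 0.3 0 0 0;40 0 -0.5 0.4 0 0 0;40 0 -0.5 0.4 0 0 0"

```text
clock: 8.3
ee_pos: [0.5618, -0.3771, 0.1676]
tcp_rot: [-0.286, 0.848, -0.423, 0.143]
contact_force: [-1.3, -11.2, -8.1]
finger_gap: 0.0437
```

```bash
python3 - <<'E'
from h import *
P,R=pose();print(P,cf(P+.006*R[:,2]),np.degrees(np.arccos(-R[2,2])),state()['contact_force'],state()['finger_gap'])
im=camera('wrist')[:,:,::-1][180:280,240:400];cv2.imwrite('pics/w8.png',cv2.resize(im,None,fx=4.5,fy=4.5,interpolation=cv2.INTER_CUBIC))
E
```

```text
[ 0.56176374 -0.37709362  0.16756986] [ 0.22311231 -0.64002628  0.16280103] 37.36319189977897 [ -1.26408306 -11.22048608  -8.09714305] 0.04371448350315637
```

View pics/w8.png

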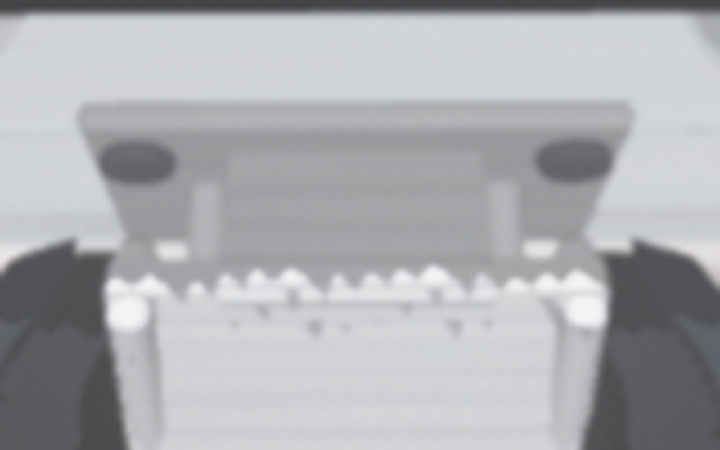

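Emit:
move_arm:
  plan: "55 0 -0.5 0.4 0 0 0;65 0 -0.5 0.4 0 0 0;75 0 -0.5 0.4 0 0 0;75 0 -0.5 0.4 0 0 0;75 0 -0.5 0.4 0 0 0"

```text
clock: 8.85
ee_pos: [0.5661, -0.3706, 0.1685]
tcp_rot: [-0.289, 0.848, -0.421, 0.142]
contact_force: [-6.4, -5.0, -0.5]
finger_gap: 0.066
```

```bash
python3 - <<'E'
from h import *
P,R=pose();print(P,cf(P+.006*R[:,2]),np.degrees(np.arccos(-R[2,2])),state()['contact_force'],state()['finger_gap'])
im=camera('wrist')[:,:,::-1][180:280,240:400];cv2.imwrite('pics/w9.png',cv2.resize(im,None,fx=4.5,fy=4.5,interpolation=cv2.INTER_CUBIC))
E
```

```text
[ 0.56613006 -0.37064975  0.16848126] [ 0.23050007 -0.63749895  0.16372307] 37.53028647798523 [-6.43542221 -4.97460715 -0.4686812 ] 0.06600294460069772
```

View pics/w9.png

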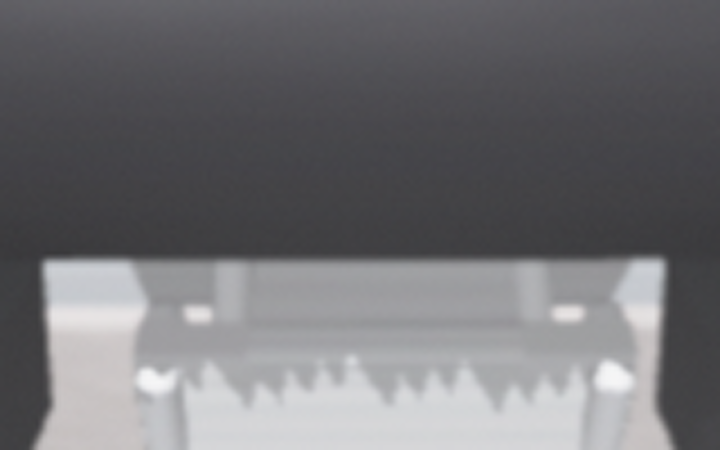

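Emit:
move_arm:
  plan: "75 0 0.8 -0.6 0 0 0;75 0 2.4 -1.8 0 0 0;85 0 4.8 -3.6 0 0 0;85 0 7.2 -5.4 0 0 0;85 0 8.5 -7 0 0 0;85 0 8.5 -7 0 0 0;85 0 8.5 -7 0 0 0"

```text
clock: 9.6
ee_pos: [0.4803, -0.4361, 0.1732]
tcp_rot: [-0.291, 0.847, -0.421, 0.143]
contact_force: [0.0, 0.3, -0.2]
finger_gap: 0.0753
```

```bash
python3 - <<'E'
from h import *
P,R=pose();print(P,cf(P+.006*R[:,2]),np.degrees(np.arccos(-R[2,2])),state()['contact_force'],state()['finger_gap'])
im=camera('wrist')[:,:,::-1];cv2.imwrite('pics/w10.png',im)
im=camera('side')[:,:,::-1][130:240,240:380]
cv2.imwrite('pics/side10.png',cv2.resize(im,None,fx=5,fy=5,interpolation=cv2.INTER_CUBIC))
E
```

```text
[ 0.48025423 -0.43610782  0.17317262] [ 0.1225431  -0.63771912  0.16843108] 37.79062167718915 [ 0.01023343  0.3280343  -0.22680911] 0.07526261751862261
```

View pics/w10.png

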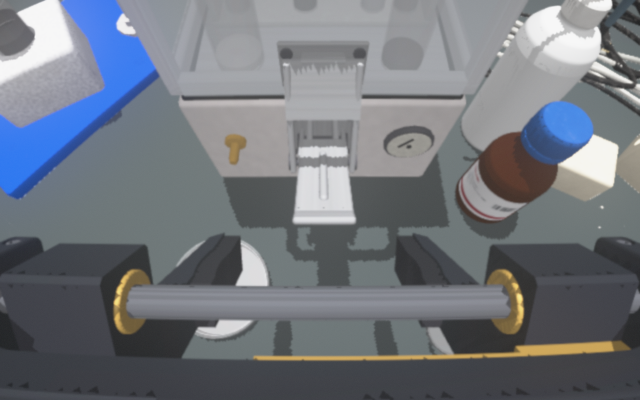

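View pics/side10.png

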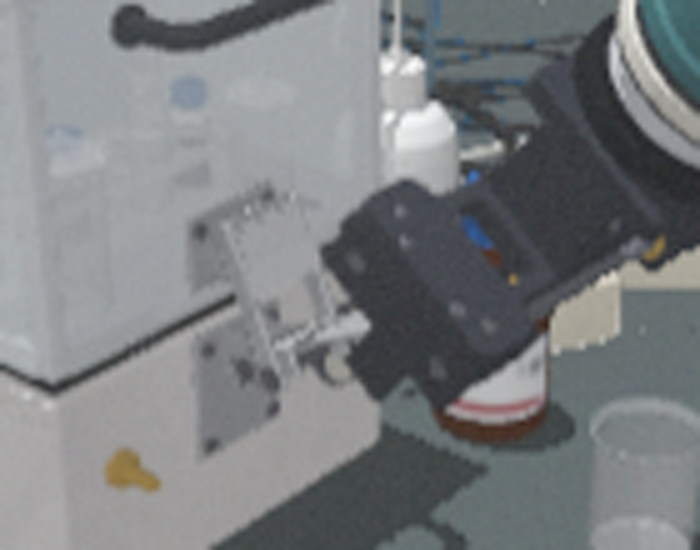

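```bash
python3 - <<'E'
from h import *
np.set_printoptions(precision=4,suppress=True)
pw=camera_params('wrist');print(camera_params('wrist')['world_to_cam'][:3,3])
def ang(r,R,c,lab):
    o,d=r;o=cf(o)[[0,2]];d=cf(d)[[0,2]]
    A=d@d;B=2*d@(o-c);C=(o-c)@(o-c)-R*R;D=B*B-4*A*C
    s=(-B-max(D,0)**.5)/2/A;X=o+s*d;v=X-c;print(lab,X,np.arctan2(-v[0],-v[1]))
for c in ([.2275,.11],[.2295,.11]):
  for R in(.095,.097):ang(ray('wrist',(325,221),pw),R,np.array(c),('tip',R))
# depth by width 30mm
for a,b in [((295,221),(355,220))]:
    oa,da=ray('wrist',a,pw);ob,db=ray('wrist',b,pw);s=.03/np.linalg.norm(da-db);print(cf(oa+s*(da+db)/2))
im=cv2.imread('pics/w10.png')[80:240,250:400];cv2.imwrite('pics/w10c.png',cv2.resize(im,None,fx=4,fy=3.7,interpolation=cv2.INTER_CUBIC))
E
```

```text
[-0.6355 -0.2102 -0.2509]
('tip', 0.095) [0.1486 0.163 ] 2.1620574639422974
('tip', 0.097) [0.1478 0.1653] 2.177670529739985
('tip', 0.095) [0.1493 0.1609] 2.1367625567939785
('tip', 0.097) [0.1485 0.1634] 2.1532006662783556
[ 0.1514 -0.6392  0.1555]
```

View pics/w10c.png

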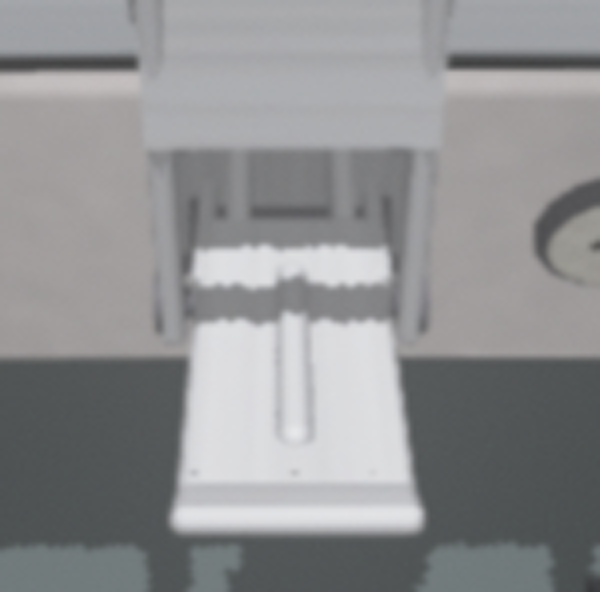

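```bash
cat >> h.py <<'E'
PIV=np.array([.2285,.110])
def press(th,tilt,L=.070,off=0,y=-.640,hw=.009):
    a=np.array([np.sin(th),-np.cos(th)]);m=np.array([np.cos(th),np.sin(th)])
    t=np.radians(tilt);yt=np.array([np.cos(t),-np.sin(t)]);zt=np.array([-np.sin(t),-np.cos(t)])
    C=L*a+(.007+off)*m;s=np.clip(-(yt@m)*3,-1,1)
    tcp=C-s*hw*yt-.025*zt
    return wf(PIV[0]-tcp[0],y,PIV[1]+tcp[1]),toolR(-52.8,tilt)
E
python3 - <<'E'
from h import *
P,R=pose();print(cf(P))
a=press(2.1,32,off=.03);b=press(2.1,32,off=.012)
print(cf(a[0]),cf(b[0]))
up=P+np.array([0,0,.06])
rows([(up,a[1])]*2+[(a[0],a[1])]*3+[(b[0],b[1])]*2,0)
E
```

```text
[ 0.11983995 -0.63728485  0.17284074]
[ 0.1811391  -0.64        0.20324845] [ 0.17205187 -0.64        0.18771068]
0 -0.0 -3.7 -4.7 -5.8 0.2 -0.1;0 -0.0 -3.7 -4.7 -5.8 0.2 -0.1;0 0.3 -6.7 1.4 -5.8 0.2 -0.1;0 0.3 -6.7 1.4 -5.8 0.2 -0.1;0 0.3 -6.7 1.4 -5.8 0.2 -0.1;0 0.3 -5.0 2.0 -5.8 0.2 -0.1;0 0.3 -5.0 2.0 -5.8 0.2 -0.1;
```

Emit:
move_arm:
  plan: "0 0 -2 -2.5 -3 0 0;0 0 -3.7 -4.7 -5.8 0 0;0 0.1 -5 -1.5 -5.8 0 0;0 0.3 -6.7 1.4 -5.8 0 0;0 0.3 -6.7 1.4 -5.8 0 0;0 0.3 -5.9 1.7 -5.8 0 0;0 0.3 -5.9 1.7 -5.8 0 0;0 0.3 -5.9 1.7 -5.8 0 0"

```text
clock: 10.5
ee_pos: [0.5269, -0.4044, 0.1953]
tcp_rot: [-0.247, 0.861, -0.428, 0.121]
contact_force: [0.4, -0.9, 1.0]
finger_gap: 0.0129
```

```bash
python3 - <<'E'
from h import *
P,R=pose();print(P,cf(P),np.degrees(np.arccos(-R[2,2])),state()['contact_force'],state()['finger_gap'])
im=camera('wrist')[:,:,::-1];cv2.imwrite('pics/w11.png',im)
im=camera('side')[:,:,::-1][130:240,240:380]
cv2.imwrite('pics/side11.png',cv2.resize(im,None,fx=5,fy=5,interpolation=cv2.INTER_CUBIC))
E
```

```text
[ 0.52693141 -0.40444901  0.19533896] [ 0.17518711 -0.640738    0.19533896] 31.942010890428712 [ 0.35258633 -0.90893138  1.04919473] 0.012929090825920492
```

View pics/w11.png

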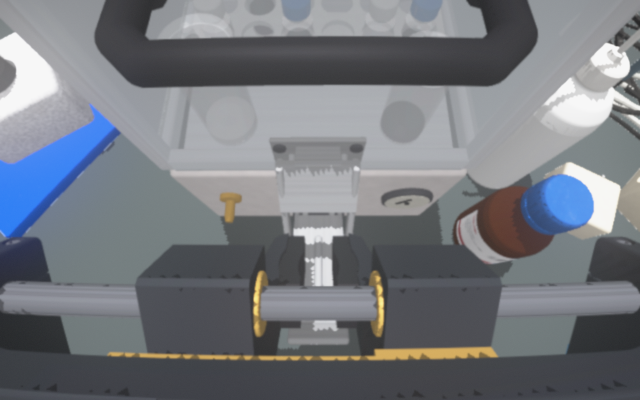

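View pics/side11.png

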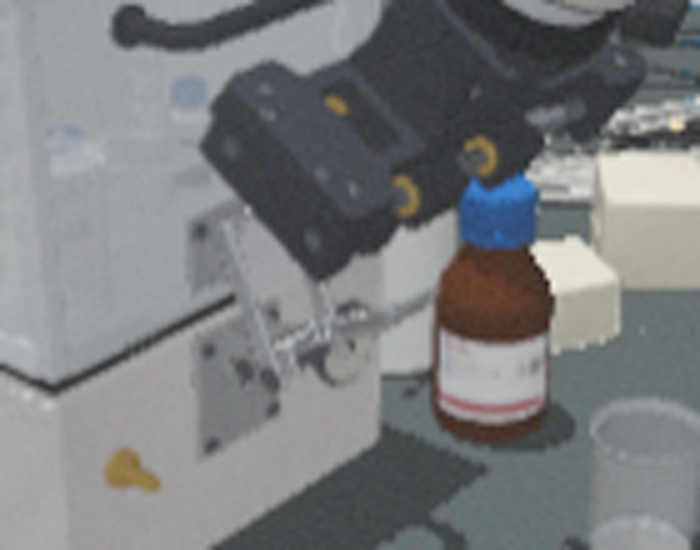

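```bash
python3 - <<'E'
from h import *
rows([press(th,tl) for th,tl in zip(np.linspace(2.1,1.2,11),np.linspace(32,38,11))],0)
E
```

```text
0 -0.1 1.8 1.1 0.1 0.1 -0.1;0 -0.1 2.4 1.3 0.7 0.1 -0.1;0 -0.1 2.9 1.6 1.3 0.1 -0.1;0 -0.1 3.5 2.0 1.9 0.1 -0.1;0 -0.1 4.0 2.4 2.5 0.1 -0.1;0 -0.1 4.5 2.8 3.1 0.1 -0.1;0 -0.1 4.9 3.3 3.7 0.1 -0.1;0 -0.1 5.3 3.8 4.3 0.1 -0.1;0 -0.1 5.6 4.4 4.9 0.1 -0.1;0 -0.1 5.9 4.9 5.5 0.1 -0.1;0 -0.1 6.3 5.6 6.1 0.1 -0.1;
```

Emit:
move_arm:
  plan: "0 -0.1 1 0.6 0.1 0 0;0 -0.1 1.8 1.1 0.1 0 0;0 -0.1 2.4 1.3 0.7 0 0;0 -0.1 2.9 1.6 1.3 0 0;0 -0.1 3.5 2 1.9 0 0;0 -0.1 4 2.4 2.5 0 0;0 -0.1 4.5 2.8 3.1 0 0;0 -0.1 4.9 3.3 3.7 0 0"

```text
clock: 11.4
ee_pos: [0.5075, -0.4177, 0.1411]
tcp_rot: [-0.275, 0.852, -0.424, 0.135]
contact_force: [0.3, 0.7, 2.9]
finger_gap: 0.0002
```

```bash
python3 - <<'E'
from h import *
P,R=pose();print(P,cf(P),np.degrees(np.arccos(-R[2,2])),state()['contact_force'],state()['finger_gap'])
im=camera('wrist')[:,:,::-1];cv2.imwrite('pics/w12.png',im)
im=camera('side')[:,:,::-1][130:240,240:380]
cv2.imwrite('pics/side12.png',cv2.resize(im,None,fx=5,fy=5,interpolation=cv2.INTER_CUBIC))
E
```

```text
[ 0.50753307 -0.41769182  0.14114785] [ 0.15172917 -0.63955807  0.14114785] 35.69760266417414 [0.29357948 0.73813325 2.85701693] 0.00021270799231965968
```

View pics/w12.png

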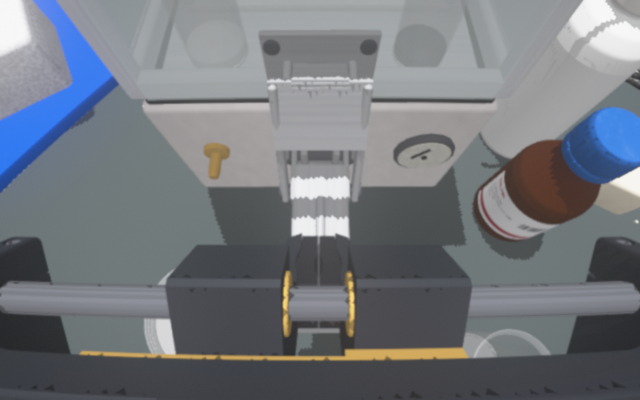

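View pics/side12.png

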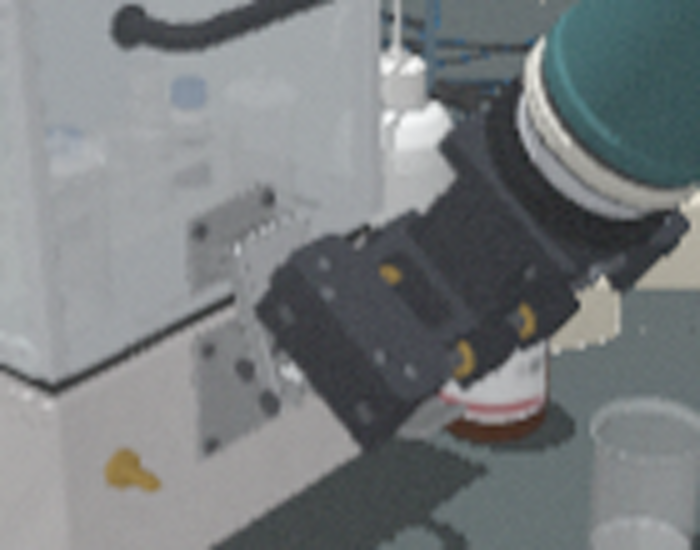

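```bash
python3 - <<'E'
from h import *
rows([press(th,tl) for th,tl in zip(np.linspace(1.45,.6,11),np.linspace(36,42,11))],0)
E
```

```text
0 0.1 0.4 0.4 0.4 0.2 -0.2;0 0.1 0.7 0.9 1.0 0.2 -0.2;0 0.1 1.0 1.5 1.6 0.2 -0.2;0 0.1 1.4 2.0 2.2 0.2 -0.2;0 0.1 1.8 2.6 2.8 0.2 -0.2;0 0.1 2.2 3.2 3.4 0.2 -0.2;0 0.1 2.5 3.8 4.0 0.2 -0.2;0 0.1 2.8 4.4 4.6 0.2 -0.2;0 0.1 3.0 5.0 5.2 0.2 -0.2;0 0.1 3.1 5.6 5.8 0.2 -0.2;0 0.1 3.2 6.2 6.4 0.2 -0.2;
```

Emit:
move_arm:
  plan: "0 0.1 0.4 0.4 0.4 0 0;0 0.1 0.7 0.9 1 0 0;0 0.1 1 1.5 1.6 0 0;0 0.1 1.4 2 2.2 0 0;0 0.1 1.8 2.6 2.8 0 0;0 0.1 2.2 3.2 3.4 0 0"

```text
clock: 12.1
ee_pos: [0.5093, -0.4178, 0.1028]
tcp_rot: [-0.301, 0.844, -0.419, 0.148]
contact_force: [-0.2, 1.2, 5.0]
finger_gap: 0.0004
```

```bash
python3 - <<'E'
from h import *
P,R=pose();print(P,cf(P),np.degrees(np.arccos(-R[2,2])),state()['contact_force'],state()['finger_gap'])
im=camera('wrist')[:,:,::-1];cv2.imwrite('pics/w13.png',im)
E
```

```text
[ 0.50930057 -0.41779099  0.10281052] [ 0.15307708 -0.6407057   0.10281052] 39.14674546437045 [-0.20059494  1.18512443  4.96151729] 0.0003681968068698062
```

View pics/w13.png

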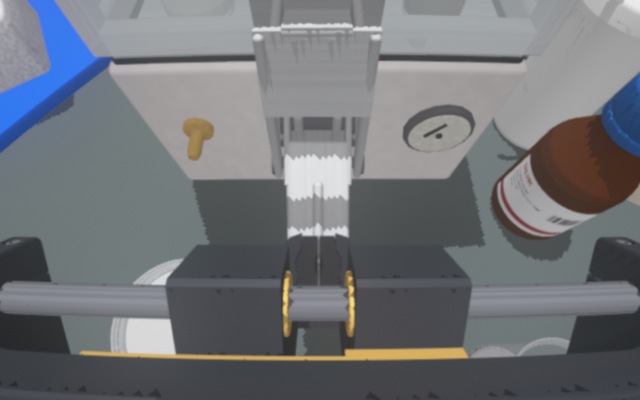

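```bash
python3 - <<'E'
from h import *
rows([press(th,tl) for th,tl in zip(np.linspace(.95,.35,7),np.linspace(40,44,7))],0)
E
```

```text
0 -0.0 0.3 0.5 0.9 0.2 -0.2;0 -0.0 0.7 1.2 1.5 0.2 -0.2;0 -0.0 1.0 1.9 2.2 0.2 -0.2;0 -0.0 1.2 2.6 2.9 0.2 -0.2;0 0.0 1.3 3.3 3.5 0.2 -0.2;0 0.0 1.3 4.0 4.2 0.2 -0.2;0 0.0 1.0 4.7 4.9 0.2 -0.2;
```

Emit:
move_arm:
  plan: "0 0 0.3 0.5 0.9 0 0;0 0 0.7 1.2 1.5 0 0;0 0 1 1.9 2.2 0 0;0 0 1.2 2.6 2.9 0 0;0 0 1.3 3.3 3.5 0 0"

```text
clock: 12.65
ee_pos: [0.5175, -0.4121, 0.0693]
tcp_rot: [-0.326, 0.834, -0.415, 0.161]
contact_force: [-1.5, -1.0, 5.5]
finger_gap: 0.0003
```

```bash
python3 - <<'E'
from h import *
P,R=pose();print(P,cf(P),np.degrees(np.arccos(-R[2,2])),state()['contact_force'],state()['finger_gap'])
im=camera('wrist')[:,:,::-1];cv2.imwrite('pics/w14.png',im)
im=camera('side')[:,:,::-1][130:270,240:420]
cv2.imwrite('pics/side14.png',cv2.resize(im,None,fx=4,fy=4,interpolation=cv2.INTER_CUBIC))
E
```

```text
[ 0.5174687  -0.41205738  0.0693435 ] [ 0.16304977 -0.64107715  0.0693435 ] 42.58636304839696 [-1.50701951 -1.04689239  5.54141326] 0.0003156736095556677
```

View pics/w14.png

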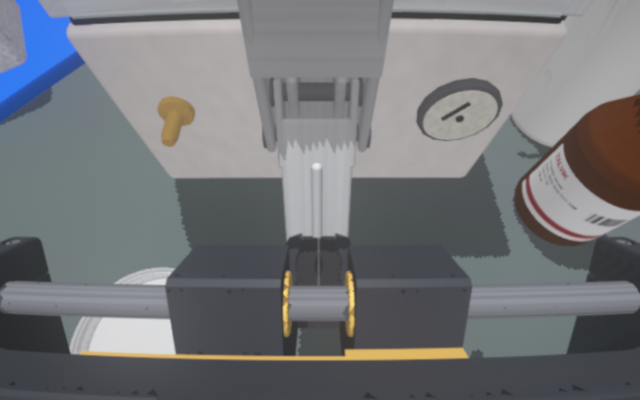

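View pics/side14.png

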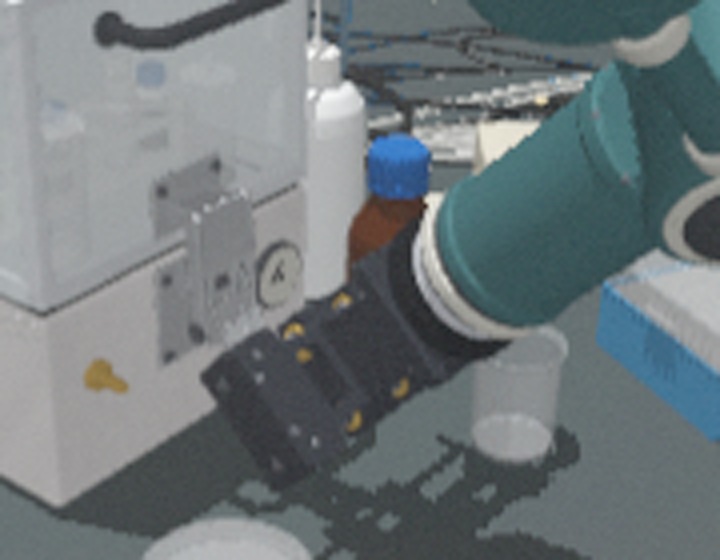

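```bash
python3 - <<'E'
from h import *
rows([press(th,tl) for th,tl in zip([.5,.4,.3,.2,.1,0,-.05],[43,43.5,44,44.5,45,46,46])],0)
E
```

```text
0 -0.0 0.0 0.4 0.5 0.2 -0.2;0 -0.0 -0.1 1.1 1.0 0.2 -0.2;0 -0.0 -0.3 1.8 1.5 0.2 -0.2;0 -0.0 -0.6 2.4 2.0 0.2 -0.2;0 -0.0 -1.0 3.0 2.5 0.2 -0.2;0 -0.0 -1.4 3.6 3.5 0.2 -0.2;0 -0.0 -1.6 3.8 3.5 0.2 -0.2;
```

Emit:
move_arm:
  plan: "0 0 0 0.4 0.5 0 0;0 0 -0.1 1.1 1 0 0;0 0 -0.3 1.8 1.5 0 0;0 0 -0.6 2.4 2 0 0;0 0 -0.6 2.4 2 0 0"

```text
clock: 13.25
ee_pos: [0.5338, -0.3972, 0.0541]
tcp_rot: [-0.341, 0.829, -0.412, 0.166]
contact_force: [0.3, -0.6, -1.6]
finger_gap: 0.0006
```

```bash
python3 - <<'E'
from h import *
P,R=pose();print(P,cf(P),np.degrees(np.arccos(-R[2,2])),state()['contact_force'],state()['finger_gap'])
im=camera('wrist')[:,:,::-1];cv2.imwrite('pics/w15.png',im)
im=camera('scene')[:,:,::-1][120:280,230:430]
cv2.imwrite('pics/scene15.png',cv2.resize(im,None,fx=3.7,fy=3.7,interpolation=cv2.INTER_CUBIC))
rows([press(th,tl) for th,tl in zip([.3,.2,.1,0,-.05],[44,44.5,45,46,46])],0)
E
```

```text
[ 0.53383355 -0.39722315  0.05413864] [ 0.18505363 -0.63915541  0.05413864] 44.56468646932237 [ 0.33634059 -0.61667331 -1.57070873] 0.000603106863264191
0 0.1 0.4 -0.7 -0.5 0.3 -0.1;0 0.1 0.1 -0.0 -0.0 0.3 -0.1;0 0.1 -0.3 0.6 0.5 0.3 -0.1;0 0.1 -0.6 1.1 1.5 0.3 -0.1;0 0.1 -0.9 1.4 1.5 0.3 -0.1;
```

View pics/w15.png

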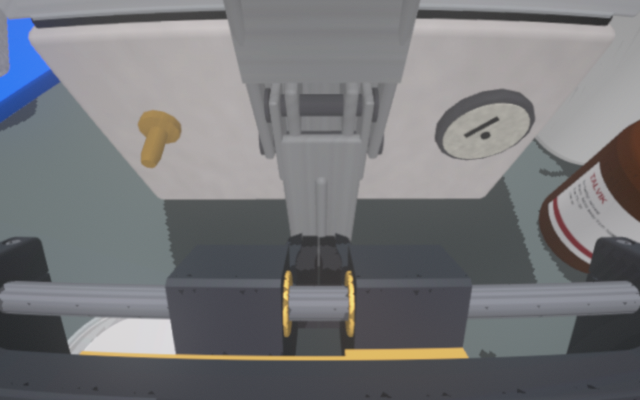

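View pics/scene15.png

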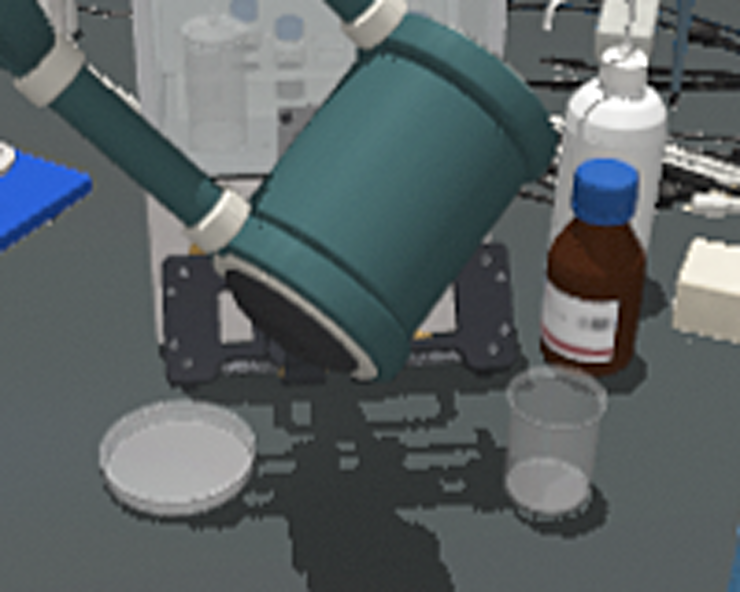

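Emit:
move_arm:
  plan: "0 0.1 -0.3 0.6 0.5 0 0;0 0.1 -0.6 1.1 1.5 0 0;0 0.1 -0.7 1.2 1.5 0 0;0 0.1 -0.7 1.2 1.5 0 0"

```text
clock: 13.75
ee_pos: [0.5433, -0.3925, 0.0516]
tcp_rot: [-0.35, 0.825, -0.409, 0.172]
contact_force: [-12.7, -4.6, 4.6]
finger_gap: 0.0003
```

```bash
python3 - <<'E'
from h import *
P,R=pose();print(P,cf(P),np.degrees(np.arccos(-R[2,2])),state()['contact_force'],state()['finger_gap'])
im=camera('wrist')[:,:,::-1];cv2.imwrite('pics/w16.png',im)
E
```

```text
[ 0.54333756 -0.39254784  0.05164337] [ 0.19545054 -0.64117751  0.05164337] 45.93184992666041 [-12.74880145  -4.56950718   4.60163984] 0.00034552762724555366
```

View pics/w16.png

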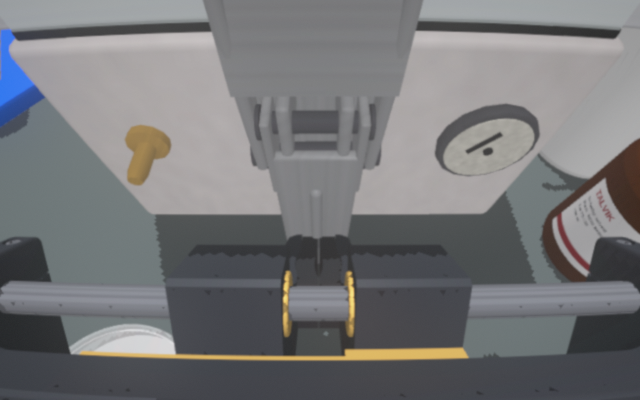

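Emit:
move_arm:
  plan: "0 0 0 0 0 0 0;0 0 0 0 0 0 0;0 0 1.2 -1.5 0 0 0;0 0 2 -4 0 0 0;0 0 2 -8 0 0 0;0 0 2 -12 0 0 0;0 0 2 -15 0 0 0;0 0 2 -15 0 0 0;0 0 2 -15 0 0 0"

```text
clock: 14.7
ee_pos: [0.4478, -0.4658, 0.1415]
tcp_rot: [-0.351, 0.824, -0.41, 0.173]
contact_force: [0.0, 0.0, -1.2]
finger_gap: 0.0005
```

```bash
python3 - <<'E'
from h import *
P,R=pose();print(P,cf(P),np.degrees(np.arccos(-R[2,2])),state()['contact_force'],state()['finger_gap'])
im=camera('wrist')[:,:,::-1];cv2.imwrite('pics/w17.png',im)
im=camera('side')[:,:,::-1][110:270,200:400]
cv2.imwrite('pics/side17.png',cv2.resize(im,None,fx=3.7,fy=3.7,interpolation=cv2.INTER_CUBIC))
im=camera('scene')[:,:,::-1][110:270,230:430]
cv2.imwrite('pics/scene17.png',cv2.resize(im,None,fx=3.7,fy=3.7,interpolation=cv2.INTER_CUBIC))
E
```

```text
[ 0.44780273 -0.46582488  0.14150061] [ 0.07505096 -0.64178459  0.14150061] 46.05315778594413 [ 0.00779204  0.02854335 -1.2041069 ] 0.00047464033398949065
```

View pics/w17.png

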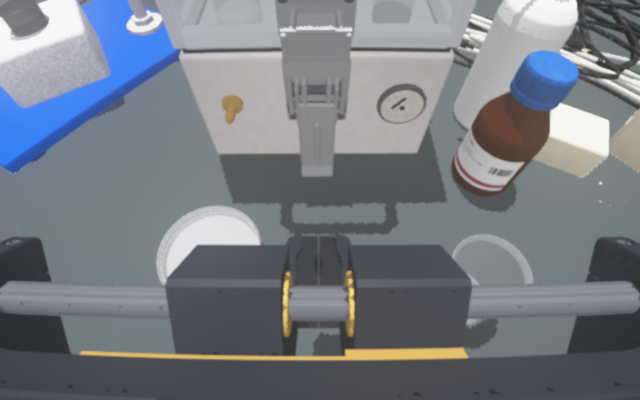

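View pics/side17.png

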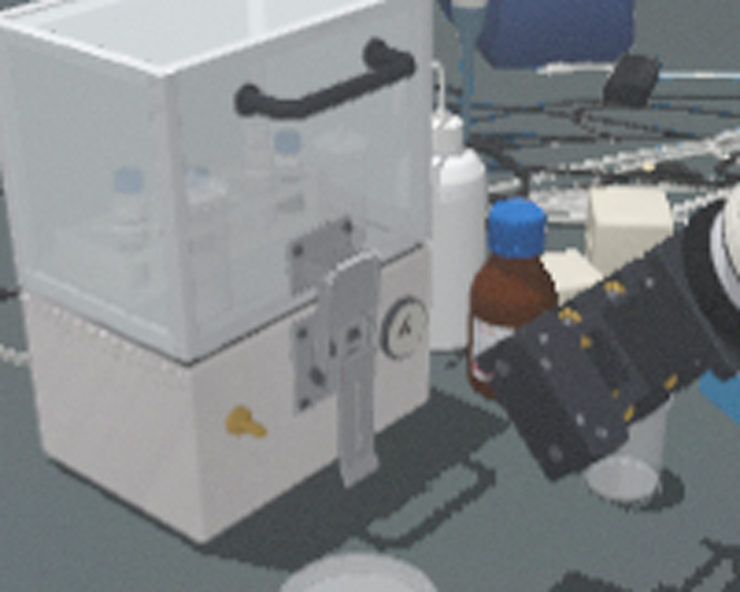

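View pics/scene17.png

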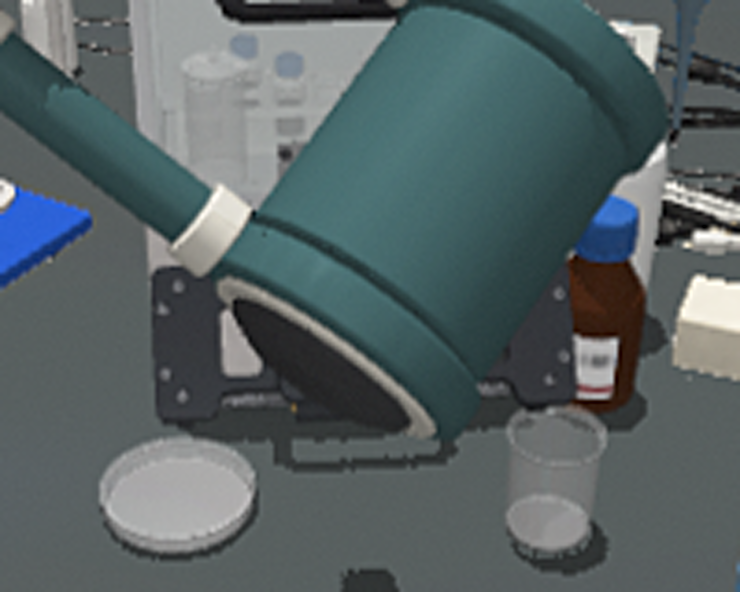

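```bash
python3 - <<'E'
from h import *
c=lambda x,y:(x/3.7+200,y/3.7+110)
for lab,px,y in [('tip mid',(361,482),-.640),('claw top mid',(352,260),-.640),('lever top at pivot',(357,340),-.64)]:
    o,d=ray('side',c(*px));s=(y-o@CY)/(d@CY);X=cf(o+s*d);print(lab,X,'out',.2485-X[0])
a=cv2.imread('pics/scene0.png');b=cv2.cvtColor(camera('scene'),cv2.COLOR_RGB2BGR)
for n,(x0,y0,x1,y1) in dict(dish=(250,222,306,266),beaker=(360,214,400,266)).items():
    r=cv2.matchTemplate(b[y0-8:y1+8,x0-8:x1+8],a[y0:y1,x0:x1],cv2.TM_CCOEFF_NORMED);print(n,cv2.minMaxLoc(r))
# hood drop: seam compare in side
s0=cv2.imread('pics/side0.png');s1=cv2.cvtColor(camera('side'),cv2.COLOR_RGB2BGR)
o=np.hstack([cv2.resize(i[150:260,205:325],None,fx=3.3,fy=4.5,interpolation=cv2.INTER_CUBIC) for i in(s0,s1)]);cv2.imwrite('pics/cmp.png',o)
for nm,(x0,y0,x1,y1) in dict(handle=(258,112,318,145),hoodtopcorner=(225,95,320,112),base=(245,210,280,240)).items():
    t=cv2.resize(s0[y0:y1,x0:x1],None,fx=8,fy=8,interpolation=cv2.INTER_CUBIC);S=cv2.resize(s1[y0-6:y1+6,x0-6:x1+6],None,fx=8,fy=8,interpolation=cv2.INTER_CUBIC)
    r=cv2.matchTemplate(S,t,cv2.TM_CCOEFF_NORMED);m=cv2.minMaxLoc(r);print(nm,m[1],(np.array(m[3])/8-6))
print(proj('side',wf(.2285,-.64,.157))-proj('side',wf(.2285,-.64,.1505)))
E
```

```text
tip mid [ 0.21406434 -0.64        0.0104417 ] out 0.03443565511668173
claw top mid [ 0.21900508 -0.64        0.16151821] out 0.029494920440724798
lever top at pivot [ 0.21591527 -0.64        0.11045667] out 0.03258472957085967
dish (0.2858245074748993, 0.9931433796882629, (0, 16), (8, 8))
beaker (-0.004970227833837271, 0.9146793484687805, (16, 16), (8, 8))
handle 0.9858019351959229 [1.125 2.   ]
hoodtopcorner 0.9204794764518738 [0.125 0.5  ]
base 0.9891364574432373 [0. 0.]
[-0.04857871 -2.73673399]
```

View pics/cmp.png

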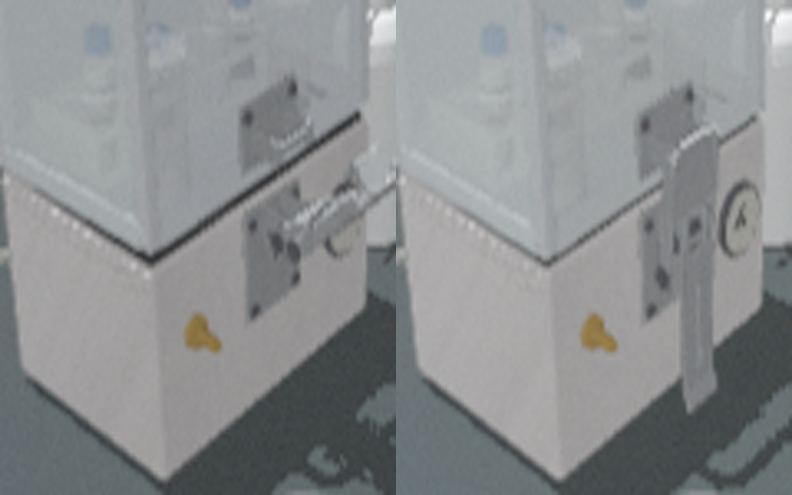

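```bash
python3 - <<'E'
from station import *
s=state();print(s['clock'],s['contact_force'],abs(s['dq']).max());print(sign_off())
E
```

```text
14.95 [-1.08006166  1.33953925 -0.6286684 ] 0.0034839649984174156
the job is handed in; nothing more can be done
None
```

I hooked the claw over the keeper bar, swung the lever down over centre until it lay home against the case, backed the arm away and handed the job in at about 15 s. No verdict is reported.

**What I did**
- I found the latch by triangulating across the cameras. I pinched the claw across its side plates, where the fingers stopped at 43.8 mm, and swung it over the bar.
- I let go, and the claw stayed leaning on the bar with the lever still raised. The shut fingertips then pressed the lever down; the force stayed near 5 N on the way down and fell to about 2 N as it passed dead centre.
- The last push met a firm stop at about 14 N.

**Last checks**
- **Lever:** it hangs straight down against the case. Its tip is about 34 mm in front of the case and its root about 33 mm, so it lies parallel to within my accuracy.
- **Claw and hood:** the claw is hooked over the bar and the dark seam gap has closed. The handle dropped 2 px in the side view, which is about 5 mm, against the 3.5 mm needed.
- **Beaker and dish:** neither shifted by a whole pixel in the scene view.
- **Arm:** it stands clear of everything and still. The force reading was 1–2 N, which is about what it shows in free air.

**What disagreed or went wrong**
- The cameras differed by up to about 5 mm on the latch points.
- The drop measured at the hood's top edge was only 0.5 px, but that was a poorer image match.
- When I released the claw I repeated a shift by mistake, and the gripper pressed briefly, at about 8 N, on the hood side. I backed it out straight away and saw no harm.

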